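Stack stepped parts trays on a lockable stand

ROBOT

A 6-joint arm with a two-finger parallel gripper is mounted at the origin on the work surface; the furniture and walls round the work are solid. World frame = base frame: x ahead of the robot, y to its left, z up, the work surface at z = 0. Lengths are in mm, angles in degrees, forces in N, time in s.
With the tool pointing down it reaches from about 325 to 850 mm from the base axis. Payload 15.5 kg.
Tool frame: the origin (TCP) lies at the very end of the fingers, on their centre line; the grasp point (between the pads) lies 19 mm behind it; z points along the fingers, y is the line along which they close (so a half turn about z gives the same grasp; the last joint's range is limited). The gripper opens to 91 mm and grips with 3 to 60 N. Pads are 32 mm wide; open, the fingers measure 118 mm over their backs; the gripper's body (76 mm by 178 mm) begins 60 mm behind the grasp point.
Start: joints at [-76.805, 28.281, 77.091, -0, 74.628, -5.472], TCP at [200.043, -592.123, 213.915] pointing down, gripper open.
Joint ranges: [-166.48, 166.48], [-47.26, 123.95], [12.59, 153.08], [-70.14, 250.14], [6.76, 159.57], [-176.63, 176.63]. Speed limits (degrees/s): [108.29, 108.29, 147.25, 172.46, 172.46, 172.46].

INTERFACE

Orientations are given as a 3x3 rotation matrix whose columns are the frame's x, y, z axes.
In Python, from station import read_state, snapshot, sign_off gives the robot as it stands.
- The arm moves only by the shell command python3 -m jog 'ROWS'. ROWS is JSON, one flat list of numbers, 7 for each row, row after row: the closure, from 0 (fully open) to 1 (shut), then the shift along the tool's x, y, z in units of 2 cm (1.0 is 2 cm), then the turn, a rotation vector about the tool's x, y, z in units of 5 degrees (1.0 is 5 degrees). A call has 1 to 5 rows; each row shifts and turns the commanded pose from where the row before left it, along the tool's axes as they then stand; what a row does not reach is not made up. A row lasts 1/10 s, in which the tool goes at most 50 mm and 8.59 degrees, less where a joint would pass 70% of its speed; a pose out of reach is approached as far as the arm can. A call with a number of a shift or a turn outside -1 to 1 is refused whole. A call with a gripper value outside its range is refused whole. The fingers move at their own pace and stop on an object; the grip force is fixed at half the most. Time passes only in rows, so rows that do not move let the fingers close. It gives the time, the measured TCP pose, the force, the opening and the grip force at its end, in the units of the state.
- read_state(): the state, without advancing time (a new reading comes with each control period).
- snapshot(name): name is "side" or "top" or "wrist"; returns a dict with "img" (384x512x3 uint8, red, green, blue), "z_map" (384x512 float32, mm along the optical axis (not along the pixel's ray), 0 where there is no reading), "camera_matrix" (3x3 intrinsics, pixels), "distortion" ([k1, k2, p1, p2, k3] as OpenCV has them; the pictures are not rectified), "R" (3x3) and "t" (3): a world point X has camera coordinates R X + t. Camera axes: x right, y down, z forward; pixel columns grow to the right and rows downward; lengths in mm; the calibration is good to about 2 mm. A picture is of the moment at which its call begins.
- sign_off(): hands the job in; it is judged then, once.
The state is a dict: "clock": time; "q": joint angles; "joint_vel": joint speeds; "effort": joint torques, N m; "ee_pos": TCP position; "orientation": TCP orientation; "contact_force": force on the tool from outside, world axes, zero at the start; "ft_torque": the same for the moment, N m; "gripper_width": finger opening in mm; "grasp_force": force on a finger pad.
Only numpy, scipy, OpenCV 4.12 (cv2) and the standard library are available. Lean on these libraries where they do the work, as an engineer would, in place of code of your own. Each camera call takes 0.05 s, during which the arm holds its last target. There are 200 camera calls.

TASK

Make up the parts-tray tower: turn the stand's knob until it clicks open, set the tray that has a tongue down into the stand with the tongue towards the knob, and turn the knob back until it clicks shut over the tongue before anything is stacked on that tray. Then stack all the plain trays lying on the bench on top of it, level and in line, each with its foot down inside the tray below and stepped about 30 mm along its length: the first away from the knob, the next back directly above the bottom tray, and so on by turns; finally put the cover squarely on the topmost tray. Leave the wax tin and the pencil where they lie.

Things in the scene. Friction and masses are not known exactly. Their poses are not given: they have to be found in the camera images.
- stand: Low wooden stand fixed to the bench, knob at its -y end. Origin: on the bench under the centre of the well; y along its length, away from the knob, z up. Board 90 mm wide, y -140 to +85 mm, 6 mm thick; on it a frame 70 x 130 mm, top at z 14 mm, round a well 46 (x) by 62 mm (y) for the tongued tray's foot.
- well (a point): Where the centre of the seated tongued tray belongs: above the middle of the well, 26 mm above the bench (foot underside at 8 mm, rim at 44 mm), axes as the stand's; 4 mm play all round. Every tray stacked on another sits 30 mm higher than that one, its floor on the rim below; the foot has 4 mm play sideways and meets the end wall at a step of 33 mm.
- lock_knob (a joint): Knob angle about the upright axis at stand x 0, y -115 mm, growing anticlockwise from above. 0 = shut: the steel finger (44 mm long from the axis, 13 wide, underside at z 22 mm) points to stand +y, over the tongue's place; 1.35 = open: it points aside, to about -x. Stops at both ends; a spring detent (0.06 N m) snaps it to the nearer end from its middle. Starts shut.
- knob_grip (a point): The knob's grip: upright black bar 14 mm wide, 40 mm long, from 48 to 84 mm above the bench, its length in line with the steel finger below it. Point: on the knob's axis, 70 mm above the bench; y along bar and finger.
- base_tray_mid (a point): Tray with a tongue: shape, size and centre point as a plain tray (see tray_1), plus a tongue at its -y end, 36 mm wide, 6 mm thick (6 to 12 mm above the foot's underside), sticking out 18 mm (y -65 to -83 mm). 0.16 kg.
- tray_1_mid (a point): Plain plywood tray, 56 mm wide (x), 130 mm long (y), 36 mm high; may be absent. Walls and floor 5 mm, outer walls from 6 mm up to the rim; under the floor a foot 38 x 54 mm, 6 mm deep (lower half 32 x 48), which goes inside a tray below. Held across the width. Same either way round. 0.15 kg. Point: centre, 18 mm above the foot's underside, 18 below the rim.
- tray_2_mid (a point): Plain tray identical to tray_1, point and axes likewise; may be absent.
- tray_3_mid (a point): Plain tray identical to tray_1, point and axes likewise; may be absent.
- tray_4_mid (a point): Plain tray identical to tray_1, point and axes likewise; may be absent.
- cover_grip (a point): Cover: plywood board 56 (x) by 130 mm (y), 6 mm thick; under it a foot 38 x 110 mm, 6 mm deep (lower half 32 x 102) that goes inside a rim; on it a dark grip bar 16 (x) by 44 mm (y), 30 mm high. Same either way round. 0.10 kg. Point: in the bar, 18 mm above the board, 30 mm above the foot's underside; seated, 42 mm above the centre point of the tray under it.
- wax_tin: Bystander: flat round tin, 87 mm across, 33 mm high. Origin: centre of its underside.
- pencil: Bystander: red pencil lying flat, 165 mm long, 15 mm thick. Origin: centre of its underside.
Not all that is in view belongs to the job. What is shaped like the part that bears tray_1_mid but blue is not meant.

How it is judged:
By the outcome, as a careful person would: the job done as asked, in the order asked, and still so for the second after the job is handed in, with the robot touching nothing.
Of tray_1, tray_2, tray_3, tray_4 only 2 to 4 are there at a start; the rules pass over those that are not, and their reading is None.
At some moment in a run one of base_tray, cover may be knocked a few centimetres aside while the robot is not near it.
Once in a run the grip may slacken for a moment while it holds something.
It also fails if it takes over 210 s, if anything falls off the work surface, if the arm or the gripper's body presses on something with over 40 N, if the wrist force passes 120 N, or if a joint passes its speed limit or range.

## Working session

There is one attempt and no reset: what is moved stays moved. The work goes in short steps, Python scripts to look and compute and a shell command to move; the robot and the scene stay as the last step left them, time stands still between calls to the robot, and variables do not carry over. Pictures are saved under pics/ and viewed, at most 14 in all, crops included, and the job is handed in when it is done.

```bash
mkdir -p pics; ls; python3 - <<'E'
from station import read_state, snapshot
import cv2,numpy as np
s=read_state();print({k:np.round(v,2).tolist() for k,v in s.items()})
for n in("top","side"):
    d=snapshot(n);cv2.imwrite(f"pics/{n}0.png",cv2.resize(d["img"][:,:,::-1],(800,600)));np.savez(f"{n}0.npz",**d)
    print(n,d["camera_matrix"].tolist(),d["distortion"],np.round(d["R"],3).tolist(),d["t"])
E
```

```text
pics
{'clock': 0.0, 'q': [-76.81, 28.31, 77.13, 0.0, 74.63, -5.47], 'joint_vel': [0.02, 0.14, -0.06, 0.01, -0.05, 0.08], 'effort': [0.0, -87.88, -38.19, 0.07, 0.05, -0.0], 'ee_pos': [199.95, -591.74, 213.34], 'orientation': [[0.95, 0.32, -0.0], [0.32, -0.95, 0.0], [0.0, -0.0, -1.0]], 'contact_force': [-0.15, 0.27, 0.61], 'ft_torque': [0.02, -0.02, 0.0], 'grasp_force': 0.0, 'gripper_width': 91.07}
top [[367.66115697883555, 0.0, 247.11674115826662], [0.0, 367.66115697883555, 192.23460647305117], [0.0, 0.0, 1.0]] [-0.04320871  0.          0.          0.          0.        ] [[0.011, -1.0, -0.015], [-0.996, -0.009, -0.089], [0.089, 0.016, -0.996]] [ -85.7745731   531.71470365 1132.52005444]
side [[472.2213375147597, 0.0, 250.36900705718986], [0.0, 472.2213375147597, 201.23813785582274], [0.0, 0.0, 1.0]] [-0.06960821  0.          0.          0.          0.        ] [[-1.0, -0.008, -0.01], [0.005, 0.443, -0.896], [0.012, -0.896, -0.443]] [ 544.59095186   93.76869742 1296.52781505]
```

View pics/top0.png

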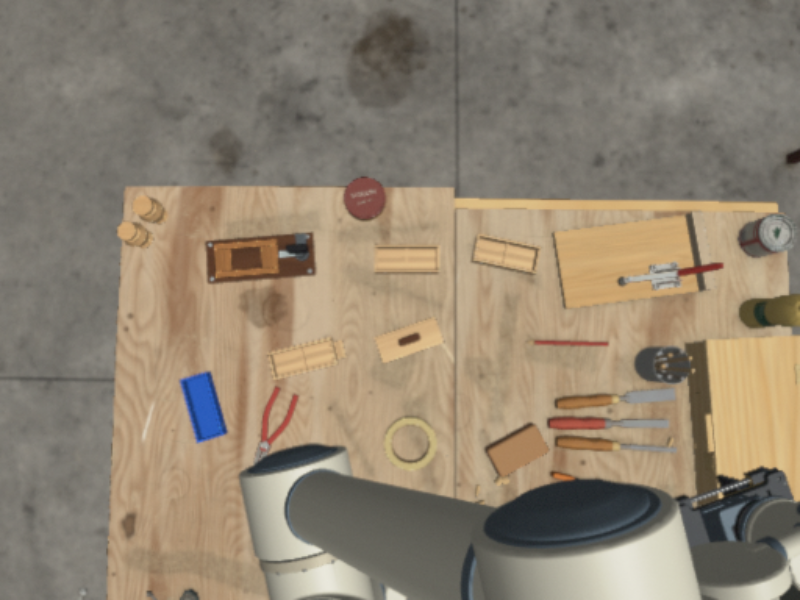

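View pics/side0.png

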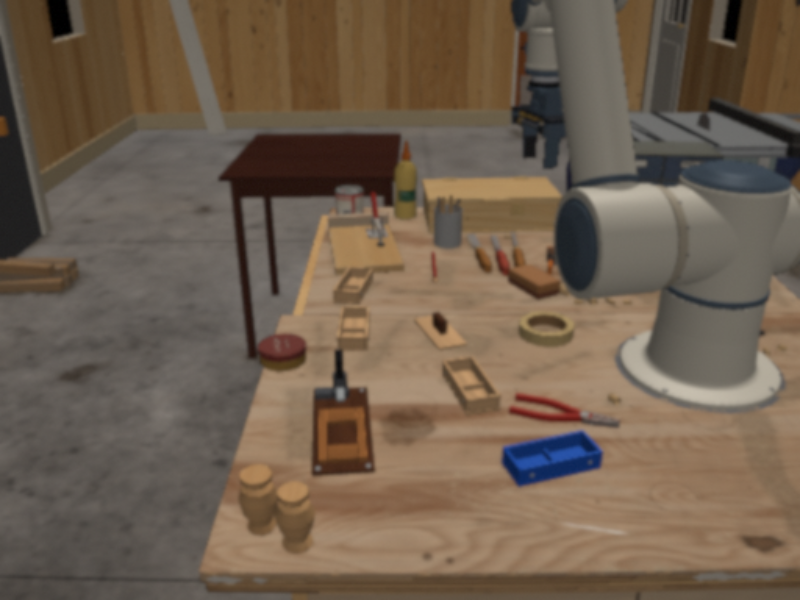

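The top view (800x600 px) shows the stand at (260,257) with its knob at (297,247), and plain trays at (407,259) and (505,253). A tray at (306,357) seems to have a tongue at (340,350), and the cover is at (410,340). The blue decoy is at (204,407), the tin at (364,198) and the pencil at (571,343). Next I'll measure these and confirm them in an enlarged crop.

```bash
cat > h.py <<'E'
import cv2,numpy as np
from station import read_state, snapshot
def cloud(d):
    h,w=d["z_map"].shape
    u,v=np.meshgrid(np.arange(w),np.arange(h))
    p=cv2.undistortPoints(np.stack([u,v],-1).reshape(-1,1,2).astype(float),d["camera_matrix"],d["distortion"]).reshape(h,w,2)
    z=d["z_map"].astype(float)
    c=np.dstack([p*z[...,None],z])
    X=(c-d["t"])@d["R"]            # R^T (c-t)
    X[z==0]=np.nan
    return X
def rect(P):
    (cx,cy),(a,b),t=cv2.minAreaRect(P[:,:2].astype(np.float32))
    if a<b: a,b,t=b,a,t+90       # t: direction of long axis, deg
    return np.round([cx,cy,a,b,(t+90)%180-90],1)
def clusters(X,lo,hi,minpix=25,box=None):
    m=(X[...,2]>lo)&(X[...,2]<hi)
    if box is not None: m&=(X[...,0]>box[0])&(X[...,0]<box[1])&(X[...,1]>box[2])&(X[...,1]<box[3])
    n,l,s,c=cv2.connectedComponentsWithStats(m.astype(np.uint8),connectivity=8)
    return [(np.round(c[i]).astype(int).tolist(),s[i,4],rect(X[l==i]),np.round(np.nanpercentile(X[l==i][:,2],[50,95]),1)) for i in range(1,n) if s[i,4]>=minpix]
E
python3 - <<'E'
from h import *
d=dict(np.load("top0.npz"));X=cloud(d)
for lo in (5,22):
    print(lo)
    for c in clusters(X,lo,130): print(*c)
im=d["img"][100:310,60:360,::-1];cv2.imwrite("pics/crop0.png",cv2.resize(im,(800,560),interpolation=cv2.INTER_CUBIC))
E
```

```text
5
[233, 127] 609 [741.3 -34.1  87.1  85.4  27.6] [33.4 37. ]
[95, 134] 303 [725.7 416.4  96.7  51.3  53.1] [70.6 90. ]
[406, 166] 4945 [ 620.1 -578.   299.5  161.5  -81.9] [18.7 57.1]
[491, 150] 773 [ 669.7 -847.2   79.8   74.    88.5] [69.9 77.2]
[86, 150] 294 [656.2 433.4  60.1  49.3 -38.5] [66.4 87.5]
[166, 165] 1710 [618.6 180.9 227.4  95.3 -85.4] [10.5 56.9]
[324, 163] 799 [ 634.9 -321.7  128.2   69.7   78.6] [13.  37.6]
[261, 166] 795 [ 619.6 -124.   134.4   63.5   89.3] [12.7 37.9]
[488, 200] 490 [ 512.4 -819.4   60.4   34.    11.7] [ 67.5 125. ]
[262, 217] 735 [ 455.4 -126.9  129.7   63.4  -70.4] [12.7 42. ]
[471, 257] 6971 [ 310.1 -728.6  308.4  286.4    2. ] [95.8 99.8]
[195, 229] 846 [417.3  76.8 149.3  55.6 -75.3] [13.  38.2]
[363, 219] 152 [ 452.3 -446.7  164.7   12.7  -89.6] [13.5 17.3]
[130, 260] 878 [314.8 288.4 136.6  71.3  20.2] [14.6 38.2]
[174, 272] 363 [274.9 143.2 156.   61.5 -18.7] [12.2 16.7]
[393, 255] 586 [ 340.  -540.1  242.6   29.   -85.3] [18.9 28.1]
[384, 270] 522 [ 290.4 -524.8  244.4   31.    86.6] [20.1 28.3]
[262, 284] 506 [ 250.4 -131.3  101.8  100.
[... 1231 characters left out ...]
67 [ 3.157e+02 -7.236e+02  3.087e+02  2.843e+02 -6.000e-01] [96.  99.9]
[193, 229] 215 [415.1  85.4 131.6  55.6 -75.3] [36.1 40.2]
[129, 259] 306 [318.6 283.2 131.   58.3  18.4] [34.9 40.1]
[374, 256] 213 [ 337.4 -480.4  122.5   22.7  -86.6] [25.5 29.5]
[263, 283] 403 [ 250.4 -131.3  101.   100.2   26.9] [25.  28.4]
[370, 270] 212 [ 293.5 -465.9  118.4   21.8  -89.3] [25.2 29.5]
[330, 288] 771 [ 241.3 -338.9  110.4   63.7  -61.6] [35.9 39.6]
[375, 284] 218 [ 252.9 -482.1  121.8   23.5   84.2] [25.4 29.3]
[359, 305] 35 [ 188.  -431.8   40.2   10.    78.2] [23.9 27.6]
[455, 318] 46 [ 157.3 -703.    39.3    9.1    6.7] [66.3 97.9]
[506, 379] 81 [  -6.  -826.2   71.7    3.6   86.3] [106.3 128.3]
```

View pics/crop0.png

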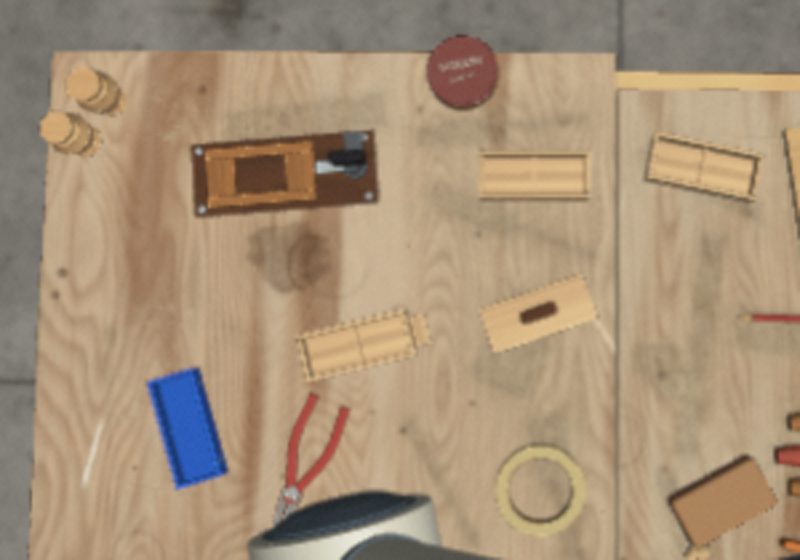

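The crop confirms the parts. The tongued tray is the one at crop (357,345), since it has a tongue at (422,328). The plain trays are the two wooden ones at (535,175) and (703,167), the blue one at (188,428) is the decoy, and the cover, with its dark bar, is at (538,313). Next I'll move over the stand and turn the tool in line with it.

```bash
python3 -m jog '[0,0,0,-1,0,0,-1, 0,0,0,-1,0,0,-1, 0,0,0,-1,0,0,-1, 0,0,0,-1,0,0,-1, 0,0,0,-1,0,0,-1]'
python3 -m jog '[0,0,0,0,0,0,-1, 0,0,0,0,0,0,-1, 0,0,0,0,0,0,-1, 0,0,0,0,0,0,-1, 0,0,0,0,0,0,-1]' >/dev/null
python3 -m jog '[0,0,0,0,0,0,-1, 0,0,0,0,0,0,-1, 0,0,0,0,0,0,-1, 0,0,0,0,0,0,-1, 0,0,0,0,0,0,-1.0]' >/dev/null
python3 -m jog '[0,0,0,0,0,0,-0.2, 0,1,0.61,0,0,0,0, 0,1,0.61,0,0,0,0, 0,1,0.61,0,0,0,0, 0,1,0.61,0,0,0,0]'
python3 -m jog '[0,1,0.61,0,0,0,0, 0,1,0.61,0,0,0,0, 0,1,0.61,0,0,0,0, 0,1,0.61,0,0,0,0, 0,1,0.61,0,0,0,0]' >/dev/null
python3 -m jog '[0,1,0.61,0,0,0,0, 0,1,0.61,0,0,0,0, 0,1,0.61,0,0,0,0, 0,1,0.61,0,0,0,0, 0,1,0.61,0,0,0,0]' >/dev/null
python3 -m jog '[0,1,0.61,0,0,0,0, 0,1,0.61,0,0,0,0, 0,1,0.61,0,0,0,0, 0,1,0.61,0,0,0,0, 0,1,0.61,0,0,0,0]' >/dev/null
python3 -m jog '[0,1,0.61,0,0,0,0, 0,1,0.61,0,0,0,0, 0,1,0.61,0,0,0,0, 0,1,0.61,0,0,0,0, 0,1,0.61,0,0,0,0]' >/dev/null
python3 -m jog '[0,1,0.61,0,0,0,0, 0,1,0.61,0,0,0,0, 0,1,0.61,0,0,0,0, 0,1,0.61,0,0,0,0, 0,1,0.61,0,0,0,0]' >/dev/null
python3 -m jog '[0,1,0.61,0,0,0,0, 0,1,0.61,0,0,0,0, 0,1,0.61,0,0,0,0, 0,1,0.61,0,0,0,0, 0,1,0.61,0,0,0,0]' 
python3 - <<'E'
from h import *
for n in("top","wrist"):
    d=snapshot(n);np.savez(f"{n}1.npz",**d);X=cloud(d)
    cv2.imwrite(f"pics/{n}1.png",cv2.resize(d["img"][:,:,::-1],(800,600)))
    print(n)
    for lo in (3,22,60):
        print(lo)
        for c in clusters(X,lo,130,25 if n=="top" else 150,(150,700,-450,330)): print(*c)
s=read_state();print(s["q"],s["ee_pos"])
E
```

```text
clock: 0.6
ee_pos: [200.0, -591.8, 314.4]
orientation: [[0.721, 0.693, -0.0], [0.693, -0.721, 0.001], [0.0, -0.001, -1.0]]
contact_force: [1.3, 0.1, -0.4]
gripper_width: 91.3
grasp_force: 0.0
clock: 2.1
ee_pos: [242.4, -507.5, 313.7]
orientation: [[-0.079, 0.997, -0.0], [0.997, 0.079, 0.0], [0.0, -0.0, -1.0]]
contact_force: [-0.3, 0.7, -0.7]
gripper_width: 90.9
grasp_force: 0.0
clock: 5.1
ee_pos: [558.4, 120.3, 313.8]
orientation: [[-0.079, 0.997, -0.0], [0.997, 0.079, -0.0], [-0.0, -0.0, -1.0]]
contact_force: [-0.4, -0.7, -0.1]
gripper_width: 91.4
grasp_force: 0.0
top
3
[184, 163] 985 [624.6 123.1 122.4 109.7 -82.9] [ 9.4 82.2]
[360, 168] 371 [ 6.005e+02 -4.350e+02  1.626e+02  2.980e+01  3.000e-01] [17.4 21.6]
[324, 163] 810 [ 630.  -324.1  136.    70.2   80.2] [13.  37.6]
[161, 165] 54 [618.1 197.3  87.9   7.    5.3] [ 8.  18.4]
[261, 166] 826 [ 616.9 -126.3  148.6   74.3  -85.8] [12.9 37.6]
[261, 217] 759 [ 455.1 -126.   146.6   68.2  -67.1] [12.8 42.1]
[195, 229] 895 [424.4  83.7 158.9  81.9 -73.7] [12.7 38.1]
[349, 219] 98 [ 455.2 -404.    87.3   22.4  -83.3] [12.4 17.5]
[122, 2
[... 1592 characters left out ...]
9] [12.4 13.9]
[285, 260] 348 [615.6 -57.8  60.1  22.1  17.6] [25.6 37. ]
[200, 303] 601 [ 466.3 -154.6   69.2   55.7  -70.3] [12.8 42.7]
[280, 307] 910 [ 618.3 -147.8   68.3   57.8  -89.1] [12.6 36.8]
22
[98, 31] 1721 [317.9 283.7 130.9  57.4  17.8] [35.1 37.5]
[166, 171] 1243 [416.5  86.8 130.3  57.7 -75.1] [35.4 37.6]
[305, 176] 597 [626.3 107.3  61.4  18.8 -84.4] [70.6 85.5]
[285, 262] 212 [617.5 -55.2  56.7  10.3   9. ] [32.2 37.3]
[281, 311] 293 [ 619.  -147.6   68.4   56.6  -89.6] [35.  37.4]
60
[307, 184] 341 [629.8  96.   38.2  14.2 -84.7] [84.1 86. ]
[6.25469015e+00 1.93013607e+01 7.61261044e+01 3.09248973e-02
 8.45845458e+01 1.59369150e+00] [558.81615932 121.3941453  313.4636799 ]
```

View pics/wrist1.png

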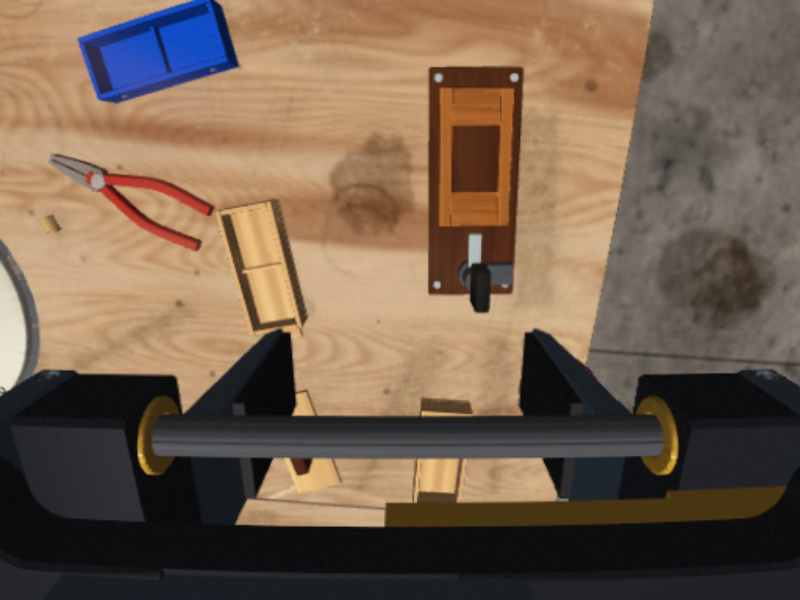

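View pics/top1.png

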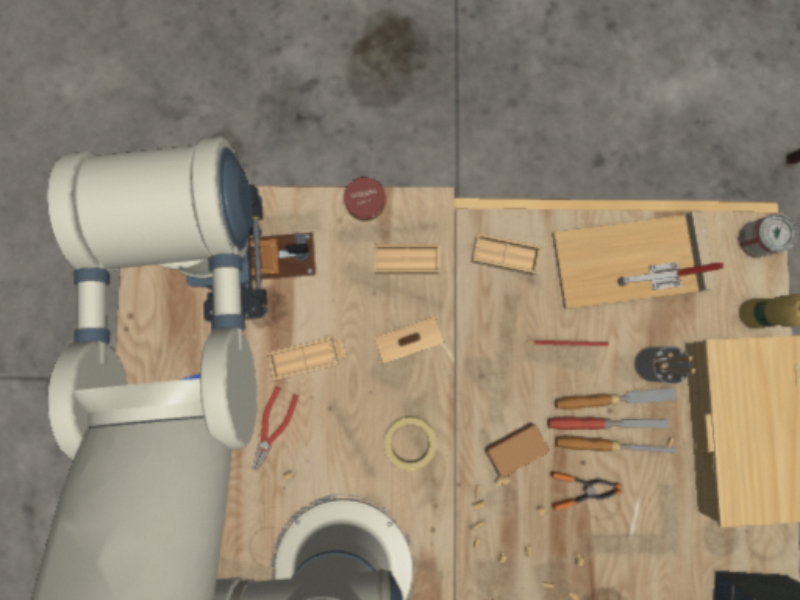

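The wrist view shows the stand at right with its knob at (480,285) of 800x600. The base tray is at (262,265), tongue towards the knob end. The second top view shows nothing hidden, so there are exactly two plain trays, at (407,259) and (505,253). Now I'll go down onto the knob.

```bash
python3 -m jog '[0,-0.4,0.845,0,0,0,-0.16, 0,-0.4,0.845,0,0,0,0, 0,-0.4,0.845,0,0,0,0, 0,-0.4,0.845,0,0,0,0, 0,0,0,1,0,0,0]' >/dev/null
python3 -m jog '[0,0,0,1,0,0,0, 0,0,0,1,0,0,0, 0,0,0,1,0,0,0, 0,0,0,1,0,0,0, 0,0,0,1,0,0,0]' >/dev/null
python3 -m jog '[0,0,0,1,0,0,0, 0,0,0,1,0,0,0, 0,0,0,1,0,0,0, 0,0,0,1,0,0,0, 0,0,0,1,0,0,0]'
python3 -m jog '[0,0,0,1,0,0,0, 0,0,0,1,0,0,0, 0,0,0,0,0,0,0, 0,0,0,0,0,0,0, 0,0,0,0,0,0,0]'
python3 -m jog '[0.9,0,0,0,0,0,0, 0.9,0,0,0,0,0,0, 0.9,0,0,0,0,0,0, 0.9,0,0,0,0,0,0, 0.9,0,0,0,0,0,0]'
python3 -m jog '[0.9,0,0,0,0,0,0, 0.9,0,0,0,0,0,0, 0.9,0,0,0,0,0,0, 0.9,0,0,0,0,0,0, 0.9,0,0,0,0,0,0]'
```

```text
clock: 6.7
ee_pos: [628.1, 93.1, 93.2]
orientation: [[-0.093, 0.996, -0.0], [0.996, 0.093, -0.0], [-0.0, -0.0, -1.0]]
contact_force: [0.5, 0.0, -0.9]
gripper_width: 91.1
grasp_force: 0.0
clock: 7.2
ee_pos: [629.0, 93.5, 55.1]
orientation: [[-0.095, 0.996, 0.002], [0.996, 0.095, 0.0], [-0.0, 0.002, -1.0]]
contact_force: [0.7, 0.3, 0.3]
gripper_width: 91.2
grasp_force: 0.0
clock: 7.7
ee_pos: [628.4, 93.7, 54.0]
orientation: [[-0.095, 0.995, 0.0], [0.995, 0.095, 0.0], [0.0, 0.0, -1.0]]
contact_force: [0.8, -0.0, 0.3]
gripper_width: 54.1
grasp_force: 0.0
clock: 8.2
ee_pos: [628.8, 93.8, 54.0]
orientation: [[-0.095, 0.995, 0.001], [0.995, 0.095, 0.0], [0.0, 0.001, -1.0]]
contact_force: [19.3, 3.1, -8.0]
gripper_width: 14.1
grasp_force: 10.3
```

```bash
python3 -m jog '[0.9,0,0,0,0,0,0, 0.9,0,0,0,0,0,0]'
python3 -m jog '[0.9,0,0.05,0,0,0,0, 0.9,0,0,0,0,0,0, 0.9,0,0,0,0,0,0]'
```

```text
clock: 8.4
ee_pos: [629.2, 93.8, 54.0]
orientation: [[-0.095, 0.995, 0.001], [0.995, 0.095, 0.0], [0.0, 0.001, -1.0]]
contact_force: [5.2, 0.7, -3.8]
gripper_width: 14.1
grasp_force: 30.0
clock: 8.7
ee_pos: [629.2, 93.8, 53.9]
orientation: [[-0.095, 0.995, -0.0], [0.995, 0.095, 0.0], [0.0, -0.0, -1.0]]
contact_force: [-0.3, 0.9, 0.8]
gripper_width: 13.9
grasp_force: 30.0
```

```bash
python3 -m jog '[0.9,0,0,0,0,0,-1, 0.9,0,0,0,0,0,-1, 0.9,0,0,0,0,0,-1, 0.9,0,0,0,0,0,-1, 0.9,0,0,0,0,0,-1]'
python3 -m jog '[0.9,0,0,0,0,0,-1, 0.9,0,0,0,0,0,-1, 0.9,0,0,0,0,0,-1, 0.9,0,0,0,0,0,-1, 0.9,0,0,0,0,0,-1]'
python3 -m jog '[0.9,0,0,0,0,0,-1, 0.9,0,0,0,0,0,-1, 0.9,0,0,0,0,0,-1, 0.9,0,0,0,0,0,-1, 0.9,0,0,0,0,0,-0.8]'
python3 -m jog '[0.9,0,0,0,0,0,-0.5, 0.9,0,0,0,0,0,0]'
python3 -c "
from station import *;print(read_state())"
```

```text
clock: 9.2
ee_pos: [629.6, 93.9, 54.0]
orientation: [[-0.51, 0.86, 0.001], [0.86, 0.51, 0.0], [-0.0, 0.001, -1.0]]
contact_force: [2.9, 1.6, -0.8]
gripper_width: 14.0
grasp_force: 30.0
clock: 9.7
ee_pos: [629.9, 94.2, 54.0]
orientation: [[-0.826, 0.564, 0.001], [0.564, 0.826, 0.001], [-0.001, 0.001, -1.0]]
contact_force: [3.6, 4.4, -2.4]
gripper_width: 13.9
grasp_force: 30.0
clock: 10.2
ee_pos: [630.1, 94.6, 54.0]
orientation: [[-0.984, 0.179, 0.001], [0.179, 0.984, 0.001], [-0.001, 0.001, -1.0]]
contact_force: [4.3, 7.6, -4.3]
gripper_width: 13.7
grasp_force: 30.0
clock: 10.4
ee_pos: [630.1, 94.6, 54.0]
orientation: [[-0.99, 0.138, 0.002], [0.138, 0.99, 0.001], [-0.001, 0.001, -1.0]]
contact_force: [3.5, 7.5, -3.1]
gripper_width: 13.8
grasp_force: 30.0
{'clock': 10.4, 'q': array([ 3.14211005e+00,  3.94180125e+01,  8.41973063e+01,  6.87336912e-02,
        5.62927938e+01, -7.89729094e+01]), 'joint_vel': array([-5.26606536e-02, -4.13067848e-02,  5.25406173e-02, -1.19131862e-01,
        9.29228785e-04,  2.57998805e+00]), 'effort': array([ -4.25666124, -96.56416655, -26.316939  ,  -1.95418485,
         1.72889538,  -1.24790356]), 'ee_pos': array([630.12495247,  94.63304464,  53.99364081]), 'orientation': array([[-0.99045295,  0.13784251,  0.00154696],
       [ 0.13784426,  0.99045332,  0.00108438],
       [-0.00138271,  0.00128726, -0.99999822]]), 'contact_force': array([ 3.52958832,  7.54072712, -3.14388203]), 'ft_torque': array([ 1.36465323, -0.89313958,  0.06776926]), 'grasp_force': 29.995146095752716, 'gripper_width': 13.84172282854996}
```

```bash
python3 -m jog '[0.9,0,0.03,0,0,0,-0.4, 0.9,0,0,0,0,0,0, 0.9,0,0,0,0,0,0]'
python3 -m jog '[0,0,0,0,0,0,0, 0,0,0,0,0,0,0, 0,0,0,0,0,0,0, 0,0,0,0,0,0,0, 0,0,0,-0.2,0,0,0]'
python3 -m jog '[0,0,0,-1,0,0,0, 0,0,0,-1,0,0,0, 0,0,0,-1,0,0,0, 0,0,0,-1,0,0,0, 0,0,0,-1,0,0,0]' 
python3 -m jog '[0,0,0,-1,0,0,1, 0,0,0,-1,0,0,1, 0,0,0,-1,0,0,1, 0,0,0,0,0,0,1, 0,0,0,0,0,0,1]' >/dev/null
python3 -m jog '[0,0,0,0,0,0,1, 0,0,0,0,0,0,1, 0,0,0,0,0,0,1, 0,0,0,0,0,0,1, 0,0,0,0,0,0,1]' >/dev/null
python3 -m jog '[0,0,0,0,0,0,1, 0,0,0,0,0,0,1, 0,0,0,0,0,0,1, 0,0,0,0,0,0,0, 0,0,0,0,0,0,0]'
```

```text
clock: 10.7
ee_pos: [630.1, 94.7, 54.0]
orientation: [[-0.994, 0.107, 0.001], [0.107, 0.994, 0.001], [-0.001, 0.001, -1.0]]
contact_force: [5.1, 3.3, -2.6]
gripper_width: 14.2
grasp_force: 30.3
clock: 11.2
ee_pos: [629.0, 94.3, 57.6]
orientation: [[-0.994, 0.105, -0.001], [0.105, 0.994, -0.0], [0.001, -0.0, -1.0]]
contact_force: [0.3, -0.0, -0.8]
gripper_width: 50.9
grasp_force: 0.0
clock: 11.7
ee_pos: [629.3, 94.4, 159.1]
orientation: [[-0.994, 0.105, 0.0], [0.105, 0.994, -0.0], [-0.0, -0.0, -1.0]]
contact_force: [0.0, -0.2, -0.8]
gripper_width: 90.4
grasp_force: 0.0
clock: 13.2
ee_pos: [629.4, 94.4, 218.1]
orientation: [[-0.328, 0.945, 0.0], [0.945, 0.328, -0.0], [-0.0, 0.0, -1.0]]
contact_force: [0.0, -1.2, 0.3]
gripper_width: 91.1
grasp_force: 0.0
```

```bash
python3 -m jog '[0,0,0,0,0,0,0.86, 0,-0.29,-0.948,0,0,0,0, 0,-0.29,-0.948,0,0,0,0, 0,-0.29,-0.948,0,0,0,0, 0,-0.29,-0.948,0,0,0,0]' >/dev/null
python3 -m jog '[0,-0.29,-0.948,0,0,0,0, 0,-0.29,-0.948,0,0,0,0, 0,-0.29,-0.948,0,0,0,0, 0,-0.29,-0.948,0,0,0,0, 0,-0.29,-0.948,0,0,0,0]' >/dev/null
python3 -m jog '[0,-0.29,-0.948,0,0,0,0, 0,-0.29,-0.948,0,0,0,0, 0,0,0,0,0,0,0, 0,0,0,0,0,0,0]'
python3 - <<'E'
from h import *
for n in("top","wrist"):
    d=snapshot(n);np.savez(f"{n}2.npz",**d);X=cloud(d)
    cv2.imwrite(f"pics/{n}2.png",cv2.resize(d["img"][:,:,::-1],(800,600)))
    print(n)
    for lo in (22,60):
        for c in clusters(X,lo,130,25 if n=="top" else 150,(350,700,-420,330)): print(lo,*c)
E
```

```text
clock: 14.6
ee_pos: [444.2, -20.2, 218.3]
orientation: [[-0.254, 0.967, 0.001], [0.967, 0.254, -0.0], [-0.0, 0.001, -1.0]]
contact_force: [0.2, 0.1, 0.9]
gripper_width: 91.4
grasp_force: 0.0
top
22 [324, 162] 253 [ 629.  -320.2  127.6   56.9   78.3] [34.4 39.1]
22 [191, 162] 151 [621.6  92.   74.3  18.6  -6.5] [63.8 87. ]
22 [260, 165] 224 [ 616.  -121.7  128.8   54.8  -89.6] [35.  39.2]
22 [262, 217] 69 [ 455.  -127.5   43.2   15.6  -70.9] [42.7 45.9]
22 [126, 243] 90 [367.8 297.1  62.8  34.7 -89.2] [35.  39.1]
60 [190, 159] 79 [627.9  93.3  39.1  14.4  -6. ] [84.1 88. ]
wrist
22 [259, 68] 1764 [416.4  86.2 129.2  56.8 -75.1] [36.2 37.7]
22 [441, 117] 1326 [617.5  96.3  64.8  20.3 -13.3] [67.1 85.2]
22 [386, 235] 401 [624.  -58.4  59.5  25.6 -29.2] [34.9 37.1]
22 [248, 247] 450 [ 455.4 -123.8   43.1   16.   -70.3] [41.7 43.3]
22 [339, 303] 253 [ 608.1 -172.5   36.6   25.3   -0. ] [34.6 37.2]
60 [455, 120] 742 [629.1  95.3  41.3  15.3  -7.6] [83.7 85.5]
```

View pics/wrist2.png

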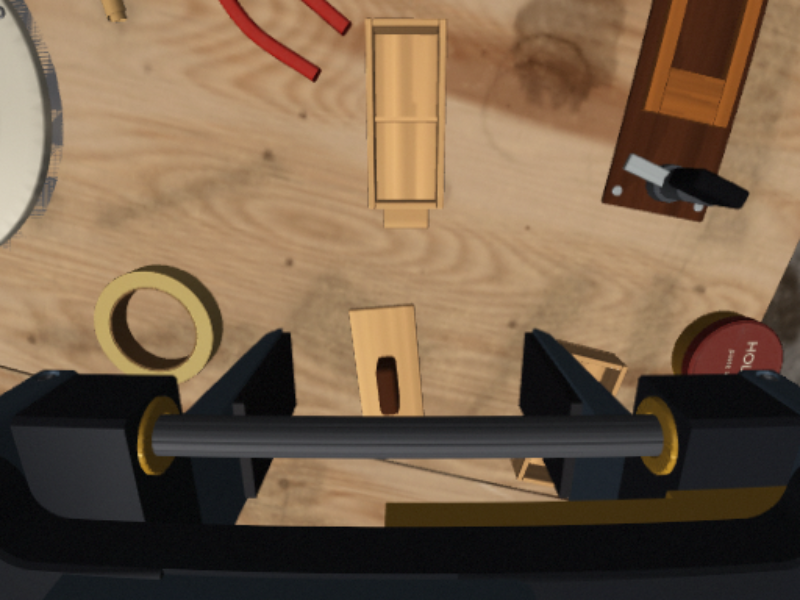

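The wrist view shows the tongued tray at (407,113) with its tongue at (405,218). The steel finger has swung aside at (645,165), so the knob is open. Now I'll grasp the tray.

```bash
python3 -m jog '[0,1,0,0,0,0,0, 0,1,0,0,0,0,0, 0,1,0,0,0,0,0, 0,1,0,0,0,0,0, 0,1,0,0,0,0,0]' >/dev/null
python3 -m jog '[0,0.5,0,1,0,0,0, 0,0,0,1,0,0,0, 0,0,0,1,0,0,0, 0,0,0,1,0,0,0, 0,0,0,1,0,0,0]' >/dev/null
python3 -m jog '[0,0,0,1,0,0,0, 0,0,0,1,0,0,0, 0,0,0,1,0,0,0, 0,0,0,0.6,0,0,0, 0,0,0,0.6,0,0,0]' >/dev/null
python3 -m jog '[0,0,0,0.6,0,0,0, 0,0,0,0.35,0,0,0, 0,0,0,0,0,0,0, 0,0,0,0,0,0,0]'
python3 -m jog '[0.6,0,0,0,0,0,0, 0.6,0,0,0,0,0,0, 0.6,0,0,0,0,0,0, 0.6,0,0,0,0,0,0, 0.6,0,0,0,0,0,0]'
python3 -m jog '[0.6,0,0,0,0,0,0, 0.6,0,0,-0.3,0,0,0, 0.6,0,0,-0.7,0,0,0, 0.6,0,0,-0.7,0,0,0, 0.6,0,0,-0.7,0,0,0]'

```

```text
clock: 16.6
ee_pos: [416.2, 86.5, 15.0]
orientation: [[-0.254, 0.967, -0.0], [0.967, 0.254, 0.0], [0.0, -0.0, -1.0]]
contact_force: [1.0, 0.3, -0.6]
gripper_width: 91.3
grasp_force: 0.0
clock: 17.1
ee_pos: [416.0, 86.3, 15.0]
orientation: [[-0.253, 0.967, 0.0], [0.967, 0.253, 0.0], [-0.0, 0.0, -1.0]]
contact_force: [-0.1, 0.5, 4.3]
gripper_width: 55.7
grasp_force: 30.0
clock: 17.6
ee_pos: [415.8, 86.3, 63.7]
orientation: [[-0.253, 0.967, -0.0], [0.967, 0.253, -0.0], [0.0, -0.0, -1.0]]
contact_force: [0.5, 0.2, -2.1]
gripper_width: 55.9
grasp_force: 30.0
```

```bash
python3 -m jog '[0.6,0,0,-1,0,0,0.96, 0.6,0,0,-1,0,0,0.96, 0.6,0,0,-1,0,0,0, 0.6,0.473,0.971,0,0,0,0, 0.6,0.473,0.971,0,0,0,0]' 
python3 -m jog '[0.6,0.473,0.971,0,0,0,0, 0.6,0.473,0.971,0,0,0,0, 0.6,0.473,0.971,0,0,0,0, 0.6,0.473,0.971,0,0,0,0, 0.6,0.473,0.971,0,0,0,0]' 
python3 -m jog '[0.6,0.473,0.971,0,0,0,0, 0.6,0.473,0.971,0,0,0,0, 0.6,0.473,0.971,0,0,0,0, 0.6,0.473,0.971,0,0,0,0, 0.6,0,0,0,0,0,0]' 
python3 - <<'E'
from h import *
d=snapshot("wrist");np.savez("w3.npz",**d);cv2.imwrite("pics/w3.png",cv2.resize(d["img"][:,:,::-1],(800,600)))
X=cloud(d)
for c in clusters(X,120,160,150): print(*c)
d=snapshot("top");X=cloud(d)
for c in clusters(X,22,60,25,(350,700,-420,330)): print(*c)
E
```

```text
clock: 18.1
ee_pos: [453.5, 108.7, 124.1]
orientation: [[-0.088, 0.996, 0.001], [0.996, 0.088, 0.0], [0.0, 0.001, -1.0]]
contact_force: [0.3, 0.5, -1.9]
gripper_width: 56.0
grasp_force: 30.0
clock: 18.6
ee_pos: [545.9, 164.7, 123.2]
orientation: [[-0.088, 0.996, -0.001], [0.996, 0.088, -0.0], [-0.0, -0.001, -1.0]]
contact_force: [-0.8, -0.3, -1.0]
gripper_width: 56.3
grasp_force: 30.0
clock: 19.1
ee_pos: [621.3, 209.9, 123.0]
orientation: [[-0.089, 0.996, 0.001], [0.996, 0.089, 0.0], [0.0, 0.001, -1.0]]
contact_force: [0.1, -0.5, -2.1]
gripper_width: 56.4
grasp_force: 30.0
[261, 198] 7607 [620.1 232.4  85.7  78.  -85. ] [143.7 153.8]
[260, 312] 1332 [625.6 166.5  56.   35.2   5.1] [128.5 145. ]
[325, 162] 259 [ 629.2 -320.6  127.8   57.9   78.7] [34.9 39.2]
[260, 165] 224 [ 616.2 -121.6  128.8   54.7  -89.5] [35.2 39.6]
[192, 167] 67 [611.7  92.8  54.6  14.8 -18.7] [29.5 58.9]
[262, 217] 74 [ 454.8 -126.9   43.8   15.6  -71. ] [41.6 45.3]
[132, 243] 48 [370.4 275.7  42.4  18.3  44.4] [35.5 39.7]
```

View pics/w3.png

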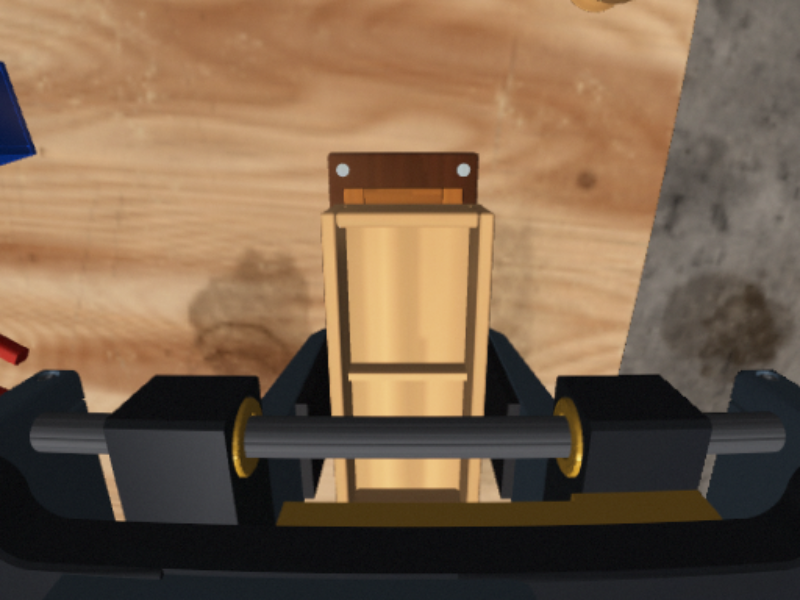

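```bash
python3 - <<'E'
from h import *
d=dict(np.load("w3.npz"));X=cloud(d);s=read_state();print(s["ee_pos"])
a=np.radians(95.2);ex=np.array([np.sin(a),-np.cos(a)]);ey=np.array([np.cos(a),np.sin(a)])
o=np.array([619.1,209.5]);L=np.dstack([(X[...,:2]-o)@ex,(X[...,:2]-o)@ey,X[...,2]])
def rep(n,m):
    P=L[m];print(n,len(P),np.round([P[:,0].min(),*np.percentile(P[:,0],[2,98]),P[:,0].max(),P[:,1].min(),*np.percentile(P[:,1],[2,98]),P[:,1].max()],1), np.round(np.median(P[:,2]),1))
z=L[...,2];near=(abs(L[...,0])<70)&(L[...,1]>20)&(L[...,1]<120)
rep("board",near&(z>4)&(z<10)&(L[...,1]>66)); rep("frame",near&(z>12)&(z<18)); rep("rim",near&(z>138)&(z<152)&(L[...,1]>45))
rep("rim end",near&(z>138)&(z<152)&(L[...,1]>58))
E
```

```text
[619.04839326 208.72678331 122.75186279]
board 2007 [-44.5 -42.5  43.7  45.8  66.5  66.6  84.7  84.9] 6.6
frame 828 [-34.2 -33.   34.   35.1  56.   56.1  65.2  65.4] 14.7
rim 1877 [-25.1 -24.4  30.5  31.2  45.   45.9  65.3  65.6] 144.3
rim end 1323 [-25.1 -24.   30.   31.1  58.   58.6  65.3  65.6] 144.3
```

```bash
python3 -m jog '[0.6,0,0,1,0,0,0, 0.6,0,0,1,0,0,0, 0.6,0,0,1,0,0,0, 0.6,0,0,0.6,0,0,0, 0.6,0,0,0.4,0,0,0]' 
python3 -m jog '[0.6,0,0,0.2,0,0,0, 0.6,0,0,0.2,0,0,0, 0.6,0,0,0.2,0,0,0, 0.6,0,0,0.1,0,0,0, 0.6,0,0,0,0,0,0]' 
python3 -m jog '[0.6,0,0,0.1,0,0,0, 0.6,0,0,0.1,0,0,0, 0.6,0,0,0.0,0,0,0]'
```

```text
clock: 19.7
ee_pos: [618.7, 208.4, 42.2]
orientation: [[-0.088, 0.996, -0.001], [0.996, 0.088, -0.0], [-0.0, -0.001, -1.0]]
contact_force: [0.0, -0.4, -0.8]
gripper_width: 55.9
grasp_force: 30.0
clock: 20.2
ee_pos: [619.6, 208.8, 28.9]
orientation: [[-0.088, 0.996, 0.0], [0.996, 0.088, 0.0], [0.0, 0.0, -1.0]]
contact_force: [-0.1, 0.6, -1.5]
gripper_width: 56.0
grasp_force: 30.0
clock: 20.5
ee_pos: [619.5, 208.8, 24.7]
orientation: [[-0.088, 0.996, -0.0], [0.996, 0.088, -0.0], [-0.0, -0.0, -1.0]]
contact_force: [-0.7, -0.2, -1.3]
gripper_width: 56.4
grasp_force: 30.0
```

```bash
python3 -m jog '[0.6,0,0,0.08,0,0,0, 0.6,0,0,0.0,0,0,0]'
python3 -m jog '[0,0,0,0,0,0,0, 0,0,0,0,0,0,0, 0,0,0,0,0,0,0, 0,0,0,0,0,0,0, 0,0,0,-0.5,0,0,0]'
python3 -m jog '[0,0,0,-1,0,0,0, 0,0,0,-1,0,0,0, 0,0,0,-1,0,0,0, 0,0,0,-1,0,0,0, 0,0,0,-1,0,0,0]' >/dev/null
python3 -m jog '[0,-1,0,-1,0,0,0, 0,-1,0,-1,0,0,0, 0,-1,0,-1,0,0,0, 0,-1,0,0,0,0,0, 0,-1,0,0,0,0,0]' >/dev/null
python3 -m jog '[0,-1,0,0,0,0,0, 0,-0.7,0,0,0,0,0, 0,0,0,0,0,0,0, 0,0,0,0,0,0,0, 0,0,0,0,0,0,0]'
python3 - <<'E'
from h import *
d=snapshot("wrist");np.savez("w4.npz",**d);cv2.imwrite("pics/w4.png",cv2.resize(d["img"][:,:,::-1],(800,600)))
X=cloud(d)
for lo in (22,60):
  for c in clusters(X,lo,130,150,(500,700,-20,330)): print(*c)
print(read_state()["ee_pos"])
E
```

```text
clock: 20.7
ee_pos: [619.5, 208.8, 23.2]
orientation: [[-0.088, 0.996, -0.0], [0.996, 0.088, -0.0], [-0.0, -0.0, -1.0]]
contact_force: [-0.0, 0.5, -1.0]
gripper_width: 56.2
grasp_force: 30.0
clock: 21.2
ee_pos: [618.8, 208.6, 32.6]
orientation: [[-0.088, 0.996, -0.002], [0.996, 0.088, -0.0], [-0.0, -0.002, -1.0]]
contact_force: [0.0, 1.3, 1.0]
gripper_width: 90.3
grasp_force: 0.0
clock: 22.7
ee_pos: [631.3, 76.1, 193.4]
orientation: [[-0.089, 0.996, -0.0], [0.996, 0.089, 0.0], [0.0, -0.0, -1.0]]
contact_force: [1.1, 0.6, -0.8]
gripper_width: 91.0
grasp_force: 0.0
[260, 63] 1851 [621.  200.6 112.5  56.9 -84.9] [44.  45.6]
[254, 161] 1174 [618.4  99.2  64.   19.   -7.8] [79.8 85.4]
[260, 166] 724 [630.   95.1  39.9  14.4  -7.3] [84.1 85.6]
[631.33883236  76.13319208 193.38037603]
```

View pics/w4.png

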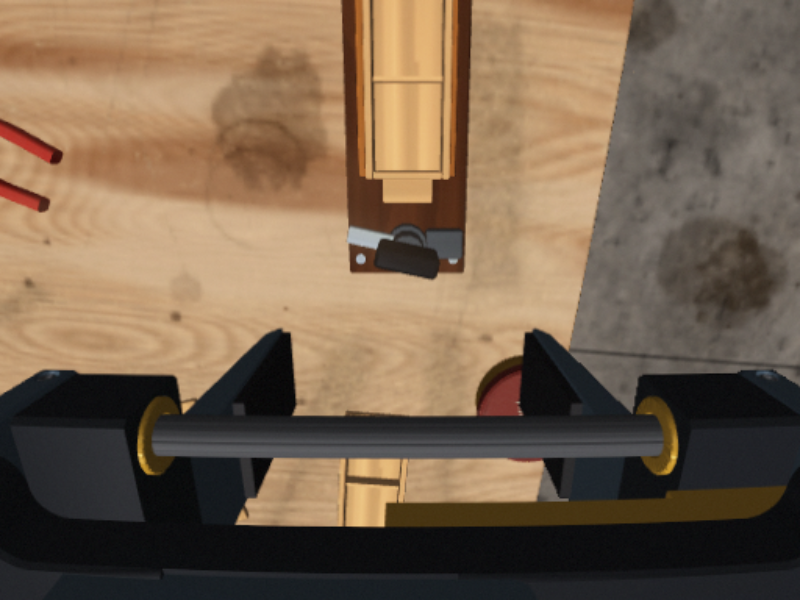

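The wrist view shows the tongued tray seated in the stand, with its tongue at (408,190) and the open steel finger at (370,237). Now I'll turn the knob shut.

```bash
python3 -m jog '[0.5,0.95,0,0,0,0,0, 0.5,0,0,0,0,0,-1, 0.5,0,0,0,0,0,-1, 0.5,0,0,0,0,0,-1, 0.5,0,0,0,0,0,-1]' >/dev/null
python3 -m jog '[0.5,0,0,0.5,0,0,-1, 0.5,0,0,0.5,0,0,-1, 0.5,0,0,0.5,0,0,-1, 0.5,0,0,0.5,0,0,-1, 0.5,0,0,0.5,0,0,-1]' >/dev/null
python3 -m jog '[0.5,0,0,0.2,0,0,-1, 0.5,0,0,0.2,0,0,-1, 0.5,0,0,0.2,0,0,-1, 0.5,0,0,0.2,0,0,-1, 0.5,0,0,0.2,0,0,-1]' 
python3 -m jog '[0.5,0,0,1,0,0,-1, 0.5,0,0,1,0,0,-0.46, 0.5,0,0,1,0,0,0, 0.5,0,0,0.47,0,0,0, 0.5,0,0,0,0,0,0]' 
python3 -m jog '[0.9,0,0,0,0,0,0, 0.9,0,0,0,0,0,0, 0.9,0,0,0,0,0,0, 0.9,0,0,0,0,0,0, 0.9,0,0,0,0,0,0]'
python3 -m jog '[0.9,0,0,0,0,0,0, 0.9,0,0,0,0,0,0]'
```

```text
clock: 24.25
ee_pos: [629.6, 95.8, 123.1]
orientation: [[-0.967, 0.253, -0.0], [0.253, 0.967, 0.0], [0.0, 0.0, -1.0]]
contact_force: [-0.9, 0.8, 0.6]
gripper_width: 46.2
grasp_force: 0.0
clock: 24.75
ee_pos: [628.9, 95.2, 52.8]
orientation: [[-0.991, 0.132, -0.002], [0.132, 0.991, 0.0], [0.002, -0.0, -1.0]]
contact_force: [0.1, 1.2, 0.6]
gripper_width: 45.6
grasp_force: 0.0
clock: 25.25
ee_pos: [630.1, 94.7, 54.5]
orientation: [[-0.991, 0.133, 0.001], [0.133, 0.991, 0.001], [-0.001, 0.001, -1.0]]
contact_force: [-0.1, 5.3, 3.8]
gripper_width: 13.7
grasp_force: 30.0
clock: 25.45
ee_pos: [630.1, 94.7, 54.5]
orientation: [[-0.991, 0.133, 0.001], [0.133, 0.991, 0.001], [-0.001, 0.001, -1.0]]
contact_force: [-0.7, 5.0, 6.7]
gripper_width: 13.6
grasp_force: 30.0
```

```bash
python3 -m jog '[0.9,0,0,0,0,0,1, 0.9,0,0,0,0,0,1, 0.9,0,0,0,0,0,1, 0.9,0,0,0,0,0,1, 0.9,0,0,0,0,0,1]'
python3 -m jog '[0.9,0,0,0,0,0,1, 0.9,0,0,0,0,0,1, 0.9,0,0,0,0,0,1, 0.9,0,0,0,0,0,1, 0.9,0,0,0,0,0,1]'
python3 -m jog '[0.9,0,0,0,0,0,1, 0.9,0,0,0,0,0,1, 0.9,0,0,0,0,0,1, 0.9,0,0,0,0,0,1, 0.9,0,0,0,0,0,0.7]'
python3 -m jog '[0.9,0,0,0,0,0,0.7, 0.9,0,0,0,0,0,0.4, 0.9,0,0,0,0,0,0, 0.9,0,0,0,0,0,0]'
```

```text
clock: 25.95
ee_pos: [629.9, 94.3, 54.4]
orientation: [[-0.84, 0.542, 0.001], [0.542, 0.84, 0.0], [-0.0, 0.0, -1.0]]
contact_force: [-1.7, 1.6, 7.4]
gripper_width: 13.8
grasp_force: 30.0
clock: 26.45
ee_pos: [629.7, 94.0, 54.4]
orientation: [[-0.532, 0.847, 0.0], [0.847, 0.532, -0.0], [-0.0, -0.0, -1.0]]
contact_force: [-3.0, -0.2, 9.1]
gripper_width: 14.1
grasp_force: 30.0
clock: 26.95
ee_pos: [629.3, 93.9, 54.4]
orientation: [[-0.151, 0.989, -0.001], [0.989, 0.151, -0.0], [-0.0, -0.001, -1.0]]
contact_force: [-5.6, -1.0, 11.1]
gripper_width: 13.9
grasp_force: 30.0
clock: 27.35
ee_pos: [629.3, 93.9, 54.4]
orientation: [[-0.06, 0.998, -0.001], [0.998, 0.06, -0.001], [-0.001, -0.001, -1.0]]
contact_force: [-4.8, -1.0, 11.1]
gripper_width: 14.1
grasp_force: 30.5
```

```bash
python3 -m jog '[0,0,0,0,0,0,0, 0,0,0,0,0,0,0, 0,0,0,0,0,0,0, 0,0,0,-0.5,0,0,0, 0,0,0,-1,0,0,0]' >/dev/null
python3 -m jog '[0,0,0,-1,0,0,0, 0,0,0,-1,0,0,0, 0,0,0,-1,0,0,0, 0,-0.5,0,-1,0,0,0.3, 0,-1,0,-1,0,0,0.3]' >/dev/null
python3 -m jog '[0,0,0,-0.5,0,0,0, 0,0,0,0,0,0,0, 0,0,0,0,0,0,0]'
python3 - <<'E'
from h import *
d=snapshot("wrist");np.savez("w5.npz",**d)
X=cloud(d);cv2.imwrite("pics/w5.png",cv2.resize(d["img"][:230,150:400,::-1],(750,690))[:600])
for lo in (22,60):
  for c in clusters(X,lo,130,100,(500,700,-20,330)): print(*c)
E
```

```text
clock: 28.65
ee_pos: [630.7, 64.8, 193.6]
orientation: [[-0.007, 1.0, -0.0], [1.0, 0.007, 0.0], [0.0, -0.0, -1.0]]
contact_force: [-0.5, 0.4, -0.2]
gripper_width: 91.5
grasp_force: 0.0
[251, 55] 1776 [621.2 196.4 107.2  56.9 -85.1] [44.  45.6]
[259, 145] 1018 [630.3 107.2  64.2  22.8 -89.8] [83.2 85.6]
[259, 155] 625 [629.9  95.1  40.3  14.  -84.9] [84.4 85.7]
```

View pics/w5.png

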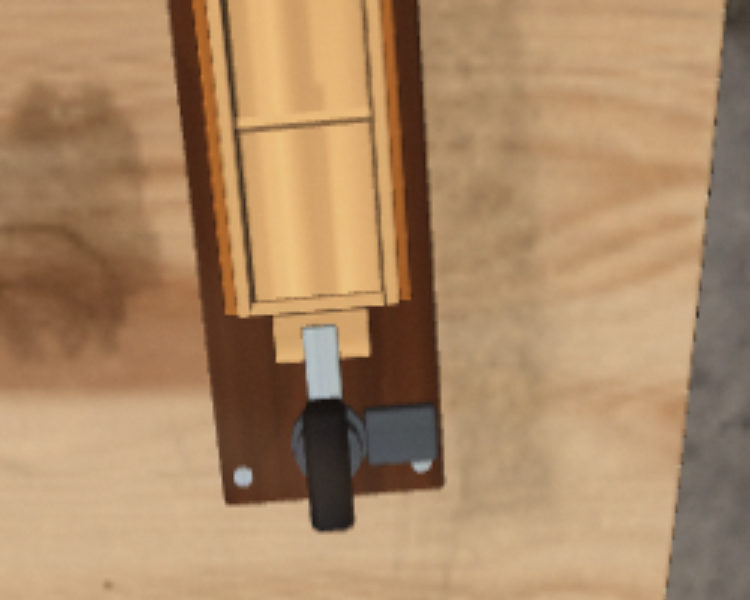

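The knob is shut over the tongue: the steel finger is at crop (322,360), above the tongue at (322,335), and the bar angle is 95.1°. Next is plain tray 1.

```bash
python3 -m jog '[0,-0.926,-0.0725,0,0,0,0, 0,-0.926,-0.0725,0,0,0,0, 0,-0.926,-0.0725,0,0,0,0, 0,-0.926,-0.0725,0,0,0,0, 0,-0.926,-0.0725,0,0,0,0]' >/dev/null
python3 -m jog '[0,-0.926,-0.0725,0.5,0,0,0, 0,-0.926,-0.0725,0.5,0,0,0, 0,-0.926,-0.0725,0.5,0,0,0, 0,-0.926,-0.0725,0.5,0,0,0, 0,-0.926,-0.0725,0.5,0,0,0]' >/dev/null
python3 -m jog '[0,0,0,1,0,0,0, 0,0,0,1,0,0,0, 0,0,0,1,0,0,0, 0,0,0,1,0,0,0, 0,0,0,1,0,0,0]' 
python3 -m jog '[0,0,0,0.6,0,0,0, 0,0,0,0.5,0,0,0, 0,0,0,0.33,0,0,0, 0,0,0,0,0,0,0]'
python3 -m jog '[0.6,0,0,0,0,0,0, 0.6,0,0,0,0,0,0, 0.6,0,0,0,0,0,0, 0.6,0,0,0,0,0,0, 0.6,0,0,0,0,0,0]' >/dev/null
python3 -m jog '[0.6,0,0,0,0,0,0, 0.6,0,0,-0.3,0,0,0, 0.6,0,0,-0.7,0,0,0, 0.6,0,0,-1,0,0,0, 0.6,0,0,-1,0,0,0]'
python3 -m jog '[0.6,0,0,-1,0,0,0, 0.6,0,0,-1,0,0,0, 0.6,0,0,0,0,0,0, 0.6,0,0,0,0,0,0, 0.6,0,0,0,0,0,0]'
python3 - <<'E'
from h import *
d=snapshot("wrist");X=cloud(d);s=read_state();p=s["ee_pos"];R=s["orientation"];print(p,s["gripper_width"])
L=(X-p)@R
m=(abs(L[...,0])<75)&(abs(L[...,1])<34)&(L[...,2]<-14)&(L[...,2]>-30)&(L[...,0]>50)
P=L[m];print(len(P),np.percentile(P,[1,50,99],axis=0).round(1),rect(P[P[:,0]>58]))
E
```

```text
clock: 30.2
ee_pos: [617.5, -121.8, 42.5]
orientation: [[-0.006, 1.0, -0.0], [1.0, 0.006, 0.0], [0.0, -0.0, -1.0]]
contact_force: [-0.4, -0.1, -0.3]
gripper_width: 91.2
grasp_force: 0.0
clock: 30.6
ee_pos: [617.4, -121.1, 14.7]
orientation: [[-0.006, 1.0, -0.001], [1.0, 0.006, 0.0], [0.0, -0.001, -1.0]]
contact_force: [-0.3, 0.3, 0.1]
gripper_width: 91.0
grasp_force: 0.0
clock: 31.6
ee_pos: [617.7, -121.0, 76.8]
orientation: [[-0.006, 1.0, 0.0], [1.0, 0.006, -0.0], [-0.0, 0.0, -1.0]]
contact_force: [0.6, 0.2, -1.8]
gripper_width: 55.4
grasp_force: 30.0
clock: 32.1
ee_pos: [617.2, -120.8, 114.8]
orientation: [[-0.006, 1.0, -0.001], [1.0, 0.006, 0.0], [0.0, -0.001, -1.0]]
contact_force: [-0.7, -0.3, -1.1]
gripper_width: 55.9
grasp_force: 30.0
[ 617.11801001 -120.84710205  114.56506585] 55.429462548112895
1714 [[ 50.4 -26.9 -22.6]
 [ 62.9   0.8 -21. ]
 [ 66.1  28.5 -15. ]] [62.1  0.7 56.3  8.2 90. ]
```

```bash
python3 -m jog '[0.6,0,0,-0.8,0,0,-0.95, 0.6,0.99,0.0895,0,0,0,0, 0.6,0.99,0.0895,0,0,0,0, 0.6,0.99,0.0895,0,0,0,0, 0.6,0.99,0.0895,0,0,0,0]' | grep -E 'gri|gra'
python3 -m jog '[0.6,0.99,0.0895,0,0,0,0, 0.6,0.99,0.0895,0,0,0,0, 0.6,0.99,0.0895,0,0,0,0, 0.6,0.99,0.0895,0,0,0,0, 0.6,0.99,0.0895,0,0,0,0]' | grep -E 'gri|gra'
python3 -m jog '[0.6,0.99,0.0895,0,0,0,0, 0.6,0.99,0.0895,0,0,0,0, 0.6,0.99,0.0895,0,0,0,0, 0.6,0.99,0.0895,0,0,0,0, 0.6,0.99,0.0895,0,0,0,0]' | grep -E 'gri|gra'
python3 -m jog '[0.6,0.99,0.0895,0,0,0,0, 0.6,0.99,0.0895,0,0,0,0, 0.6,0.99,0.0895,0,0,0,0, 0.6,0.99,0.0895,0,0,0,0, 0.6,0,0,0,0,0,0]' | grep -E 'gri|gra'
python3 -m jog '[0.6,0,0,0,0,0,0, 0.6,0,0,0,0,0,0, 0.6,0,0,0,0,0,0]'
python3 - <<'E'
from h import *
d=snapshot("wrist");X=cloud(d);s=read_state();p=s["ee_pos"];R=s["orientation"];print(p)
L=(X-p)@R
m=(abs(L[...,0])<75)&(abs(L[...,1])<34)&(L[...,2]<-14)&(L[...,2]>-30)&(L[...,0]>58)
P=L[m];print(len(P),np.percentile(P,[1,50,99],axis=0).round(1),rect(P))
cv2.imwrite("pics/w6.png",cv2.resize(d["img"][:,:,::-1],(800,600)))
E
```

```text
gripper_width: 55.9
grasp_force: 30.0
gripper_width: 55.8
grasp_force: 30.0
gripper_width: 55.7
grasp_force: 30.0
gripper_width: 56.0
grasp_force: 30.0
clock: 34.45
ee_pos: [618.0, 236.3, 131.3]
orientation: [[-0.089, 0.996, -0.0], [0.996, 0.089, -0.0], [-0.0, -0.0, -1.0]]
contact_force: [-0.7, 0.0, -1.3]
gripper_width: 55.8
grasp_force: 30.0
[618.06272943 236.28604676 131.34752729]
1346 [[ 58.4 -26.7 -22.3]
 [ 63.5   1.  -20.7]
 [ 66.1  28.4 -16.2]] [ 62.2   0.8  56.5   7.9 -90. ]
```

```bash
python3 -m jog '[0.6,0,0,1,0,0,0, 0.6,0,0,1,0,0,0, 0.6,0,0,0.9,0,0,0, 0.6,0,0,0.3,0,0,0, 0.6,0,0,0.2,0,0,0]' 
python3 -m jog '[0.6,0,0,0.15,0,0,0, 0.6,0,0,0.15,0,0,0, 0.6,0,0,0.1,0,0,0, 0.6,0,0,0,0,0,0]' 
python3 -m jog '[0.6,0,0,0.05,0,0,0, 0.6,0,0,0.05,0,0,0, 0.6,0,0,0,0,0,0]' 
```

```text
clock: 35.0
ee_pos: [618.0, 236.6, 63.1]
orientation: [[-0.089, 0.996, -0.0], [0.996, 0.089, -0.0], [-0.0, -0.0, -1.0]]
contact_force: [0.1, -0.2, -0.8]
gripper_width: 55.8
grasp_force: 30.0
clock: 35.4
ee_pos: [618.0, 236.9, 55.4]
orientation: [[-0.089, 0.996, 0.0], [0.996, 0.089, 0.0], [0.0, 0.0, -1.0]]
contact_force: [-0.6, -0.4, -1.0]
gripper_width: 55.9
grasp_force: 30.0
clock: 35.7
ee_pos: [618.1, 236.9, 53.6]
orientation: [[-0.089, 0.996, 0.0], [0.996, 0.089, 0.0], [0.0, 0.0, -1.0]]
contact_force: [-1.9, -0.5, 2.1]
gripper_width: 55.8
grasp_force: 30.0
```

```bash
python3 -m jog '[0,0,0,0,0,0,0, 0,0,0,0,0,0,0, 0,0,0,0,0,0,0, 0,0,0,0,0,0,0, 0,0,0,-0.5,0,0,0]'
python3 -m jog '[0,0,0,-1,0,0,0, 0,0,0,-1,0,0,0, 0,0,0,-1,0,0,0, 0,0,0,-1,0,0,0, 0,-1,0,-1,0,0,0]' >/dev/null
python3 -m jog '[0,-1,0,-1,0,0,0, 0,-1,0,-1,0,0,0, 0,-1,0,-1,0,0,0, 0,-1,0,-1,0,0,0, 0,-1,0,0,0,0,0]' >/dev/null
python3 -m jog '[0,0,0,0,0,0,0, 0,0,0,0,0,0,0, 0,0,0,0,0,0,0]'
cat >> h.py <<'E'
def stand(X,o=(619.1,209.5),h=95.1):
    a=np.radians(h);M=np.array([[np.sin(a),np.cos(a)],[-np.cos(a),np.sin(a)]])
    return np.dstack([(X[...,:2]-np.array(o))@M,X[...,2]])
E
python3 - <<'E'
from h import *
d=snapshot("wrist");L=stand(cloud(d));print(read_state()["ee_pos"])
near=(abs(L[...,0])<45)&(abs(L[...,1])<125)
for lo,hi in((41,48),(70,79)):
    P=L[near&(L[...,2]>lo)&(L[...,2]<hi)];print(lo,len(P),np.percentile(P,[1,50,99],axis=0).round(1).tolist(),rect(P))
cv2.imwrite("pics/w7.png",cv2.resize(d["img"][:,:,::-1],(800,600)))
d=snapshot("top");X=cloud(d)
for c in clusters(X,22,60,25,(350,700,-420,130)): print(*c)
E
```

```text
clock: 36.2
ee_pos: [617.2, 236.6, 62.5]
orientation: [[-0.089, 0.996, -0.002], [0.996, 0.089, -0.001], [-0.0, -0.002, -1.0]]
contact_force: [-0.3, -0.3, 0.5]
gripper_width: 90.7
grasp_force: 0.0
clock: 37.5
ee_pos: [628.4, 118.0, 243.3]
orientation: [[-0.09, 0.996, -0.0], [0.996, 0.09, 0.0], [0.0, -0.0, -1.0]]
contact_force: [-0.5, 0.4, 0.4]
gripper_width: 91.1
grasp_force: 0.0
[628.39818397 118.11605855 243.18469553]
41 454 [[-26.9, -113.8, 42.8], [0.0, -56.3, 44.9], [28.3, 88.0, 48.0]] [-1.000e-01 -1.630e+01  2.118e+02  5.510e+01 -8.870e+01]
70 1593 [[-26.0, -94.9, 70.8], [2.2, 26.1, 74.4], [30.1, 90.5, 76.3]] [  2.2  -3.2 188.2  56.5 -89.8]
[324, 162] 259 [ 629.4 -320.3  127.7   57.6   78.7] [34.9 39.2]
[189, 163] 49 [622.7 102.9  54.1  15.   83.4] [31.8 56. ]
[262, 217] 75 [ 454.8 -126.9   43.8   15.6  -71. ] [41.4 45.5]
```

View pics/w7.png

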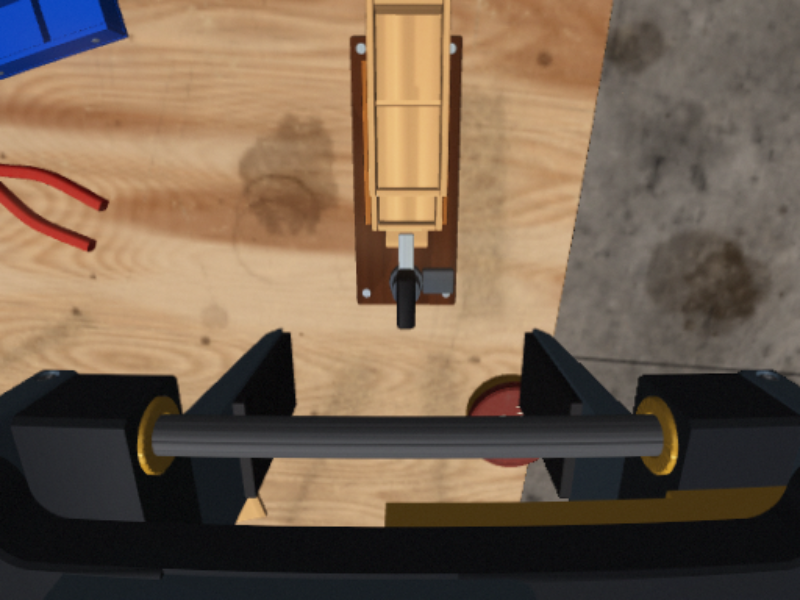

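The wrist view shows tray 1 level on the base tray, stepped away from the knob: its near end is at (407,192) and the base tray's end at (407,230). Next is plain tray 2.

```bash
python3 -m jog '[0,0,0,0,0,0,0.83, 0,0,0,0,0,0,0.83, 0,0,0,0,0,0,0.83, 0,0,0,0,0,0,0.83, 0,-0.972,0.2023,0,0,0,0]' >/dev/null
python3 -m jog '[0,-0.972,0.2023,0,0,0,0, 0,-0.972,0.2023,0,0,0,0, 0,-0.972,0.2023,0,0,0,0, 0,-0.972,0.2023,0,0,0,0, 0,-0.972,0.2023,0,0,0,0]' >/dev/null
python3 -m jog '[0,-0.972,0.2023,0,0,0,0, 0,-0.972,0.2023,0,0,0,0, 0,-0.972,0.2023,0,0,0,0, 0,-0.972,0.2023,0,0,0,0, 0,-0.972,0.2023,0,0,0,0]' >/dev/null
python3 -m jog '[0,-0.972,0.2023,0,0,0,0, 0,-0.972,0.2023,0,0,0,0, 0,-0.972,0.2023,0,0,0,0, 0,-0.972,0.2023,0,0,0,0, 0,-0.972,0.2023,0,0,0,0]' >/dev/null
python3 -m jog '[0,-0.972,0.2023,0,0,0,0, 0,-0.972,0.2023,1,0,0,0, 0,-0.972,0.2023,1,0,0,0, 0,-0.972,0.2023,1,0,0,0, 0,-0.972,0.2023,1,0,0,0]' >/dev/null
python3 -m jog '[0,-0.972,0.2023,1,0,0,0, 0,0,0,1,0,0,0, 0,0,0,1,0,0,0, 0,0,0,0,0,0,0, 0,0,0,0,0,0,0]'
```

```text
clock: 40.6
ee_pos: [630.8, -320.0, 103.4]
orientation: [[0.199, 0.98, -0.0], [0.98, -0.199, 0.0], [0.0, -0.0, -1.0]]
contact_force: [0.4, -0.6, 0.8]
gripper_width: 91.1
grasp_force: 0.0
```

```bash
python3 - <<'E'
from h import *
d=snapshot("wrist");X=cloud(d);s=read_state();p=s["ee_pos"];R=s["orientation"]
L=(X-p)@R
m=(X[...,2]>32)&(X[...,2]<40)&(abs(L[...,1])<60)&(abs(L[...,0])<100)
P=L[m];print(len(P),np.percentile(P,[1,50,99],axis=0).round(1).tolist(),rect(P))
E
python3 -m jog '[0,0,0,1,0,0,0, 0,0,0,1,0,0,0, 0,0,0,1,0,0,0, 0,0,0,0.5,0,0,0, 0,0,0,0.3,0,0,0]' >/dev/null
python3 -m jog '[0,0,0,0.3,0,0,0, 0,0,0,0.3,0,0,0, 0,0,0,0,0,0,0]'
```

```text
2314 [[-60.5, -28.7, 66.6], [17.5, -1.1, 68.2], [64.5, 27.1, 71.7]] [  1.6  -0.8 126.   56.3  -0. ]
clock: 41.45
ee_pos: [630.7, -319.5, 15.0]
orientation: [[0.199, 0.98, -0.0], [0.98, -0.199, 0.0], [0.0, -0.0, -1.0]]
contact_force: [-0.1, 0.2, 0.4]
gripper_width: 91.5
grasp_force: 0.0
```

```bash
python3 -m jog '[0.6,0,0,0,0,0,0, 0.6,0,0,0,0,0,0, 0.6,0,0,0,0,0,0, 0.6,0,0,0,0,0,0, 0.6,0,0,0,0,0,0]' | grep -E 'gri|gra'
python3 -m jog '[0.6,0,0,0,0,0,0, 0.6,0,0,-0.3,0,0,0, 0.6,0,0,-0.7,0,0,0, 0.6,0,0,-1,0,0,0, 0.6,0,0,-1,0,0,-0.83]' | grep -E 'gri|gra'
python3 -m jog '[0.6,0,0,-1,0,0,-0.83, 0.6,0,0,-1,0,0,-0.83, 0.6,0,0,-1,0,0,-0.83, 0.6,0,0,-1,0,0,0, 0.6,0.975,0.068,0,0,0,0]' | grep -E 'gri|gra'
python3 -m jog '[0.6,0.975,0.068,0,0,0,0, 0.6,0.975,0.068,0,0,0,0, 0.6,0.975,0.068,0,0,0,0, 0.6,0.975,0.068,0,0,0,0, 0.6,0.975,0.068,0,0,0,0]'  | grep -E 'gri|gra'
python3 -m jog '[0.6,0.975,0.068,0,0,0,0, 0.6,0.975,0.068,0,0,0,0, 0.6,0.975,0.068,0,0,0,0, 0.6,0.975,0.068,0,0,0,0, 0.6,0.975,0.068,0,0,0,0]'
```

```text
gripper_width: 55.9
grasp_force: 30.0
gripper_width: 55.5
grasp_force: 30.0
gripper_width: 55.7
grasp_force: 30.0
gripper_width: 55.8
grasp_force: 30.0
clock: 43.95
ee_pos: [626.5, -103.0, 155.3]
orientation: [[-0.089, 0.996, 0.0], [0.996, 0.089, -0.0], [-0.0, 0.0, -1.0]]
contact_force: [1.2, 0.2, -1.2]
gripper_width: 55.9
grasp_force: 30.0
```

```bash
python3 -m jog '[0.6,0.975,0.068,0,0,0,0, 0.6,0.975,0.068,0,0,0,0, 0.6,0.975,0.068,0,0,0,0, 0.6,0.975,0.068,0,0,0,0, 0.6,0.975,0.068,0,0,0,0]'  | grep -E 'gri|gra'
python3 -m jog '[0.6,0.975,0.068,0,0,0,0, 0.6,0.975,0.068,0,0,0,0, 0.6,0.975,0.068,0,0,0,0, 0.6,0.975,0.068,0,0,0,0, 0.6,0.975,0.068,0,0,0,0]'  | grep -E 'gri|gra'
python3 -m jog '[0.6,0.975,0.068,0,0,0,0, 0.6,0.975,0.068,0,0,0,0, 0.6,0.975,0.068,0,0,0,0, 0.6,0.975,0.068,0,0,0,0, 0.6,0.975,0.068,0,0,0,0]'  | grep -E 'gri|gra'
python3 -m jog '[0.6,0.975,0.068,0,0,0,0, 0.6,0,0,0,0,0,0, 0.6,0,0,0,0,0,0, 0.6,0,0,0,0,0,0, 0.6,0,0,0,0,0,0]'
python3 - <<'E'
from h import *
d=snapshot("wrist");X=cloud(d);s=read_state();p=s["ee_pos"];R=s["orientation"];print(p)
L=(X-p)@R
m=(abs(L[...,0])<75)&(abs(L[...,1])<34)&(L[...,2]<-14)&(L[...,2]>-30)&(L[...,0]>58)
P=L[m];print(len(P),np.percentile(P,[1,50,99],axis=0).round(1).tolist(),rect(P))
S=stand(X);P=S[(S[...,2]>69)&(S[...,2]<79)&(abs(S[...,0])<45)&(S[...,1]>66)&(S[...,1]<125)]
print("t1",len(P),np.percentile(P,[1,50,99],axis=0).round(1).tolist())
E
```

```text
gripper_width: 56.0
grasp_force: 30.0
gripper_width: 55.9
grasp_force: 30.0
gripper_width: 55.8
grasp_force: 30.0
clock: 45.95
ee_pos: [620.5, 207.6, 155.3]
orientation: [[-0.088, 0.996, -0.0], [0.996, 0.088, -0.0], [-0.0, -0.0, -1.0]]
contact_force: [0.5, -0.4, -2.4]
gripper_width: 55.8
grasp_force: 30.0
[620.47322336 207.6179433  155.32670705]
1238 [[58.4, -26.6, -22.0], [61.9, 1.0, -20.4], [64.1, 27.9, -16.3]] [61.1  0.8 56.1  6.1 90. ]
t1 861 [[-25.1, 66.3, 69.9], [2.4, 89.3, 74.2], [30.7, 93.8, 75.9]]
```

```bash
python3 -m jog '[0.6,0.09,0,1,0,0,0, 0.6,0,0,1,0,0,0, 0.6,0,0,0.6,0,0,0, 0.6,0,0,0.4,0,0,0, 0.6,0,0,0.2,0,0,0]' 
python3 -m jog '[0.6,0,0,0.15,0,0,0, 0.6,0,0,0.1,0,0,0, 0.6,0,0,0.1,0,0,0, 0.6,0,0,0,0,0,0]' 
python3 -m jog '[0.6,0,0,0.05,0,0,0, 0.6,0,0,0,0,0,0, 0.6,0,0,0,0,0,0]' 
```

```text
clock: 46.5
ee_pos: [620.2, 209.7, 90.8]
orientation: [[-0.089, 0.996, -0.0], [0.996, 0.089, -0.0], [-0.0, -0.0, -1.0]]
contact_force: [-0.9, -0.4, -2.1]
gripper_width: 56.0
grasp_force: 30.0
clock: 46.9
ee_pos: [620.3, 210.0, 84.4]
orientation: [[-0.089, 0.996, 0.0], [0.996, 0.089, 0.0], [0.0, 0.0, -1.0]]
contact_force: [-0.6, -0.1, -1.3]
gripper_width: 55.8
grasp_force: 30.0
clock: 47.2
ee_pos: [620.4, 210.0, 83.8]
orientation: [[-0.089, 0.996, 0.001], [0.996, 0.089, 0.0], [0.0, 0.001, -1.0]]
contact_force: [-1.6, -1.1, 6.4]
gripper_width: 55.8
grasp_force: 30.0
```

```bash
python3 -m jog '[0,0,0,0,0,0,0, 0,0,0,0,0,0,0, 0,0,0,0,0,0,0, 0,0,0,0,0,0,0, 0,0,0,-0.5,0,0,0]' >/dev/null
python3 -m jog '[0,0,0,-1,0,0,0, 0,0,0,-1,0,0,0, 0,0,0,-1,0,0,0, 0,0,0,-1,0,0,0, 0,-1,0,-1,0,0,0]' >/dev/null
python3 -m jog '[0,-1,0,-1,0,0,0, 0,-1,0,-1,0,0,0, 0,-1,0,-1,0,0,0, 0,-1,0,0,0,0,0, 0,-1,0,0,0,0,0]' >/dev/null
python3 -m jog '[0,0,0,0,0,0,0, 0,0,0,0,0,0,0, 0,0,0,0,0,0,0]'
python3 - <<'E'
from h import *
d=snapshot("wrist");X=cloud(d);L=stand(X)
near=(abs(L[...,0])<45)&(abs(L[...,1])<125)
for lo,hi in((70,78),(100,109)):
    P=L[near&(L[...,2]>lo)&(L[...,2]<hi)&(L[...,1]>-80)];print(lo,len(P),np.percentile(P,[1,50,99],axis=0).round(1).tolist(),rect(P))
cv2.imwrite("pics/w8.png",cv2.resize(d["img"][:,:,::-1],(800,600)))
d=snapshot("top");X=cloud(d)
for c in clusters(X,22,130,25,(350,700,-420,130)): print(*c)
E
```

```text
clock: 49.0
ee_pos: [630.8, 91.1, 253.6]
orientation: [[-0.09, 0.996, 0.0], [0.996, 0.09, 0.0], [0.0, 0.0, -1.0]]
contact_force: [-0.2, 0.5, 0.8]
gripper_width: 91.3
grasp_force: 0.0
70 93 [[-20.8, -55.9, 76.9], [7.9, 11.1, 77.7], [24.8, 59.8, 78.0]] [  2.4   1.  118.1  45.3 -89.3]
100 1580 [[-26.0, -65.8, 100.4], [2.4, -12.5, 104.3], [30.2, 56.9, 106.2]] [  2.1  -3.5 124.9  56.9 -89.7]
[193, 160] 65 [630.7  83.5  35.8  19.7 -10.1] [75.4 86.3]
[262, 217] 73 [ 454.8 -126.9   44.    15.6  -70.9] [42.1 46.3]
```

View pics/w8.png

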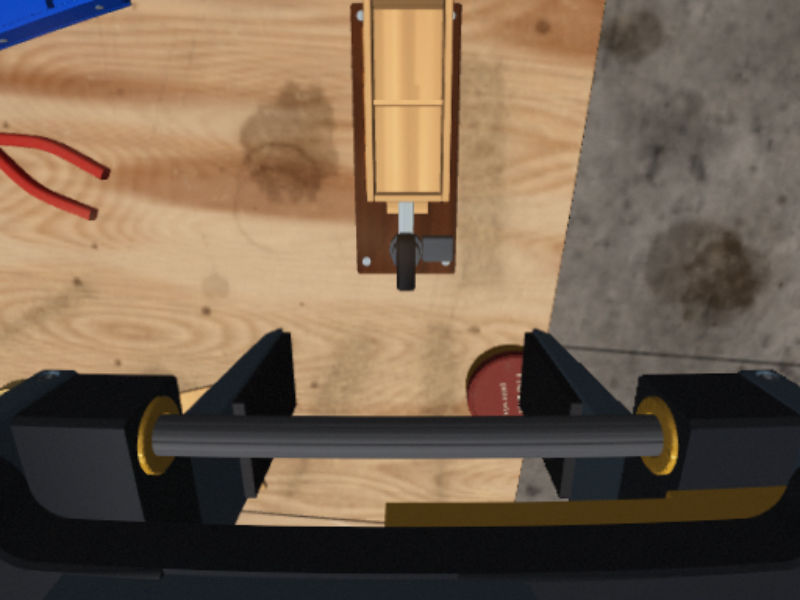

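The wrist view shows tray 2 level above the base tray: its rim end is at (408,198) and the tongue and shut steel finger are at (405,212). Next is the cover.

```bash
python3 -m jog '[0,0,0,0,0,0,-0.94, 0,0,0,0,0,0,-0.94, 0,0,0,0,0,0,-0.94, 0,-0.612,-0.984,0,0,0,0, 0,-0.612,-0.984,0,0,0,0]' >/dev/null
python3 -m jog '[0,-0.612,-0.984,0,0,0,0, 0,-0.612,-0.984,0,0,0,0, 0,-0.612,-0.984,0,0,0,0, 0,-0.612,-0.984,0,0,0,0, 0,-0.612,-0.984,0,0,0,0]' >/dev/null
python3 -m jog '[0,-0.612,-0.984,0.5,0,0,0, 0,-0.612,-0.984,0.5,0,0,0, 0,-0.612,-0.984,0.5,0,0,0, 0,-0.612,-0.984,0.5,0,0,0, 0,-0.612,-0.984,0.5,0,0,0]' >/dev/null
python3 -m jog '[0,0,0,1,0,0,0, 0,0,0,1,0,0,0, 0,0,0,1,0,0,0, 0,0,0,1,0,0,0, 0,0,0,1,0,0,0]' >/dev/null
python3 -m jog '[0,0,0,0,0,0,0, 0,0,0,0,0,0,0, 0,0,0,0,0,0,0]'
python3 - <<'E'
from h import *
d=snapshot("wrist");X=cloud(d);s=read_state();p=s["ee_pos"];R=s["orientation"]
L=(X-p)@R
for lo,hi in ((8,16),(36,46)):
    m=(X[...,2]>lo)&(X[...,2]<hi)&(abs(L[...,1])<36)&(abs(L[...,0])<100)
    P=L[m];print(len(P),np.percentile(P,[1,50,99],axis=0).round(1).tolist(),rect(P))
E
```

```text
clock: 51.4
ee_pos: [456.9, -126.0, 104.3]
orientation: [[-0.329, 0.944, 0.001], [0.944, 0.329, -0.0], [-0.001, 0.001, -1.0]]
contact_force: [-0.4, -0.2, 0.7]
gripper_width: 91.1
grasp_force: 0.0
7162 [[-61.6, -28.3, 90.1], [13.7, -0.6, 91.7], [65.1, 26.6, 93.4]] [  1.1  -0.8 129.9  56.2  -0.5]
933 [[-18.3, -8.6, 60.5], [3.4, -0.4, 62.2], [22.6, 7.2, 66.5]] [ 1.7 -0.8 42.7 15.9 -0.4]
```

```bash
python3 -m jog '[0,0.04,-0.03,1,0,0,-0.08, 0,0,0,1,0,0,0, 0,0,0,1,0,0,0, 0,0,0,0.6,0,0,0, 0,0,0,0.4,0,0,0]' >/dev/null
python3 -m jog '[0,0,0,0.3,0,0,0, 0,0,0,0.1,0,0,0, 0,0,0,0,0,0,0]'
python3 -m jog '[0.9,0,0,0,0,0,0, 0.9,0,0,0,0,0,0, 0.9,0,0,0,0,0,0, 0.9,0,0,0,0,0,0, 0.9,0,0,0,0,0,0]' >/dev/null
python3 -m jog '[0.9,0,0,0,0,0,0, 0.9,0,0,0,0,0,0, 0.9,0,0,0,0,0,0, 0.9,0,0,0,0,0,0, 0.9,0,0,0,0,0,0]'
python3 -m jog '[0.9,0,0,-0.3,0,0,0, 0.9,0,0,-0.7,0,0,0, 0.9,0,0,-1,0,0,0, 0.9,0,0,-1,0,0,0, 0.9,0,0,-1,0,0,0]'
```

```text
clock: 52.25
ee_pos: [455.7, -125.5, 15.6]
orientation: [[-0.336, 0.942, 0.0], [0.942, 0.336, -0.0], [-0.0, 0.0, -1.0]]
contact_force: [-0.2, 0.3, 1.3]
gripper_width: 91.8
grasp_force: 0.0
clock: 53.25
ee_pos: [455.4, -125.4, 15.3]
orientation: [[-0.336, 0.942, -0.0], [0.942, 0.336, 0.0], [0.0, -0.0, -1.0]]
contact_force: [0.5, -0.3, -0.0]
gripper_width: 16.0
grasp_force: 30.0
clock: 53.75
ee_pos: [455.3, -125.3, 96.4]
orientation: [[-0.336, 0.942, -0.0], [0.942, 0.336, 0.0], [0.0, -0.0, -1.0]]
contact_force: [0.8, -0.7, -1.3]
gripper_width: 15.7
grasp_force: 30.0
```

```bash
python3 -m jog '[0.9,0,0,-1,0,0,0.969, 0.9,0,0,-1,0,0,0.969, 0.9,0,0,-1,0,0,0.968, 0.9,0,0,-1,0,0,0, 0.9,0,0,-1,0,0,0]' | grep -E 'gri|gra'
python3 -m jog '[0.9,0.994,0.607,0,0,0,0, 0.9,0.994,0.607,0,0,0,0, 0.9,0.994,0.607,0,0,0,0, 0.9,0.994,0.607,0,0,0,0, 0.9,0.994,0.607,0,0,0,0]' | grep -E 'gri|gra'
python3 -m jog '[0.9,0.994,0.607,0,0,0,0, 0.9,0.994,0.607,0,0,0,0, 0.9,0.994,0.607,0,0,0,0, 0.9,0.994,0.607,0,0,0,0, 0.9,0.994,0.607,0,0,0,0]' | grep -E 'gri|gra'
python3 -m jog '[0.9,0.994,0.607,0,0,0,0, 0.9,0.994,0.607,0,0,0,0, 0.9,0.994,0.607,0,0,0,0, 0.9,0.994,0.607,0,0,0,0, 0.9,0.994,0.607,0,0,0,0]' 
python3 -m jog '[0.9,0.994,0.607,0,0,0,0, 0.9,0,0,0,0,0,0, 0.9,0,0,0,0,0,0, 0.9,0,0,0,0,0,0, 0.9,0,0,0,0,0,0]'
python3 - <<'E'
from h import *
d=snapshot("wrist");X=cloud(d);s=read_state();p=s["ee_pos"];R=s["orientation"]
print(p);L=(X-p)@R
m=(abs(L[...,0])<80)&(abs(L[...,1])<34)&(L[...,2]<12)&(L[...,2]>-6)&(L[...,0]>35)
P=L[m];print(len(P),np.percentile(P,[1,50,99],axis=0).round(1).tolist(),rect(P))
S=stand(X);P=S[(S[...,2]>99)&(S[...,2]<109)&(abs(S[...,0])<45)&(S[...,1]>30)&(S[...,1]<125)]
print("t2",len(P),np.percentile(P,[1,50,99],axis=0).round(1).tolist() if len(P) else 0)
cv2.imwrite("pics/w9.png",cv2.resize(d["img"][:,:,::-1],(800,600)))
E
```

```text
gripper_width: 15.8
grasp_force: 30.0
gripper_width: 15.6
grasp_force: 30.0
gripper_width: 15.7
grasp_force: 30.0
clock: 55.75
ee_pos: [610.4, 188.6, 195.6]
orientation: [[-0.089, 0.996, -0.0], [0.996, 0.089, -0.0], [-0.0, -0.0, -1.0]]
contact_force: [0.9, -0.4, -0.3]
gripper_width: 15.8
grasp_force: 30.0
clock: 56.25
ee_pos: [620.4, 207.9, 195.5]
orientation: [[-0.088, 0.996, -0.0], [0.996, 0.088, -0.0], [-0.0, -0.0, -1.0]]
contact_force: [-1.2, 0.6, -0.6]
gripper_width: 15.7
grasp_force: 30.0
[620.49416289 207.94112504 195.50621432]
4804 [[35.3, -26.7, 1.2], [50.6, 0.4, 2.7], [64.9, 27.9, 4.6]] [50.   0.6 56.4 30.  89.9]
t2 450 [[-25.2, 55.8, 101.8], [2.4, 61.7, 104.4], [30.0, 64.3, 106.1]]
```

```bash
python3 -m jog '[0.9,0.05,0.02,1,0,0,0, 0.9,0,0,1,0,0,0, 0.9,0,0,1,0,0,0, 0.9,0,0,0.5,0,0,0, 0.9,0,0,0.2,0,0,0]' 
python3 -m jog '[0.9,0,0,0.15,0,0,0, 0.9,0,0,0.1,0,0,0, 0.9,0,0,0.05,0,0,0, 0.9,0,0,0,0,0,0]' 
python3 -m jog '[0.9,0,0,0.06,0,0,0, 0.9,0,0,0.04,0,0,0, 0.9,0,0,0,0,0,0]' 
```

```text
clock: 56.8
ee_pos: [620.6, 209.2, 120.5]
orientation: [[-0.088, 0.996, -0.001], [0.996, 0.088, -0.0], [-0.0, -0.001, -1.0]]
contact_force: [0.0, -0.0, -1.1]
gripper_width: 16.0
grasp_force: 30.0
clock: 57.2
ee_pos: [621.2, 209.7, 115.7]
orientation: [[-0.089, 0.996, 0.0], [0.996, 0.089, 0.0], [0.0, 0.0, -1.0]]
contact_force: [0.3, 0.4, -0.9]
gripper_width: 15.8
grasp_force: 30.0
clock: 57.5
ee_pos: [621.1, 209.7, 113.3]
orientation: [[-0.089, 0.996, 0.0], [0.996, 0.089, 0.0], [0.0, 0.0, -1.0]]
contact_force: [-0.1, 0.1, -0.9]
gripper_width: 15.9
grasp_force: 30.0
```

```bash
python3 -m jog '[0.9,0,0,0.04,0,0,0, 0.9,0,0,0.0,0,0,0]' 
python3 -m jog '[0.9,0,0,0.03,0,0,0, 0.9,0,0,0.0,0,0,0]' 
python3 -m jog '[0,0,0,0,0,0,0, 0,0,0,0,0,0,0, 0,0,0,0,0,0,0, 0,0,0,0,0,0,0, 0,0,0,0,0,0,0]' >/dev/null
python3 -m jog '[0,0,0,-0.5,0,0,0, 0,0,0,-1,0,0,0, 0,0,0,-1,0,0,0, 0,0,0,-1,0,0,0, 0,0,0,-1,0,0,0]' >/dev/null
python3 -m jog '[0,-1,0,-1,0,0,0, 0,-1,0,-1,0,0,0, 0,-1,0,-1,0,0,0, 0,-1,0,0,0,0,0, 0,-1,0,0,0,0,0]' >/dev/null
python3 -m jog '[0,-1,0,0,0,0,0, 0,-1,0,0,0,0,0, 0,0,0,0,0,0,0, 0,0,0,0,0,0,0]'
python3 - <<'E'
from h import *
d=snapshot("wrist");X=cloud(d);L=stand(X)
near=(abs(L[...,0])<45)&(abs(L[...,1])<125)
for lo,hi in((105,116),(135,144)):
    P=L[near&(L[...,2]>lo)&(L[...,2]<hi)&(L[...,1]>-80)];print(lo,len(P),np.percentile(P,[1,50,99],axis=0).round(1).tolist(),rect(P))
P=L[near&(L[...,2]>105)&(L[...,2]<116)];A=np.c_[P[:,:2],np.ones(len(P))];print("tilt deg",np.degrees(np.linalg.lstsq(A,P[:,2],rcond=None)[0][:2]))
s=snapshot("side")["img"][150:320,150:320,::-1]
w=d["img"][:,:,::-1]
cv2.imwrite("pics/end.png",np.hstack([cv2.resize(s,(390,390)),cv2.resize(w[:260,130:390],(390,390))]))
E
```

```text
clock: 57.7
ee_pos: [621.1, 209.7, 113.3]
orientation: [[-0.089, 0.996, 0.001], [0.996, 0.089, 0.0], [0.0, 0.001, -1.0]]
contact_force: [-3.3, -0.9, 10.0]
gripper_width: 16.1
grasp_force: 30.0
clock: 57.9
ee_pos: [621.2, 209.7, 113.3]
orientation: [[-0.089, 0.996, 0.001], [0.996, 0.089, 0.0], [0.0, 0.001, -1.0]]
contact_force: [-6.3, -1.9, 17.9]
gripper_width: 16.0
grasp_force: 30.0
clock: 59.8
ee_pos: [633.5, 70.1, 262.5]
orientation: [[-0.088, 0.996, 0.0], [0.996, 0.088, 0.0], [0.0, 0.0, -1.0]]
contact_force: [-0.7, 0.7, -0.2]
gripper_width: 91.6
grasp_force: 0.0
105 5046 [[-24.9, -64.3, 108.8], [2.3, -18.9, 110.6], [30.1, 37.0, 112.3]] [  2.7 -13.8 103.2  56.7 -89.8]
135 891 [[-4.9, -21.3, 136.3], [2.4, -0.4, 140.1], [10.6, 20.5, 142.3]] [  2.9  -0.4  42.4  15.7 -89.9]
tilt deg [-0.0293634   0.02029221]
```

View pics/end.png

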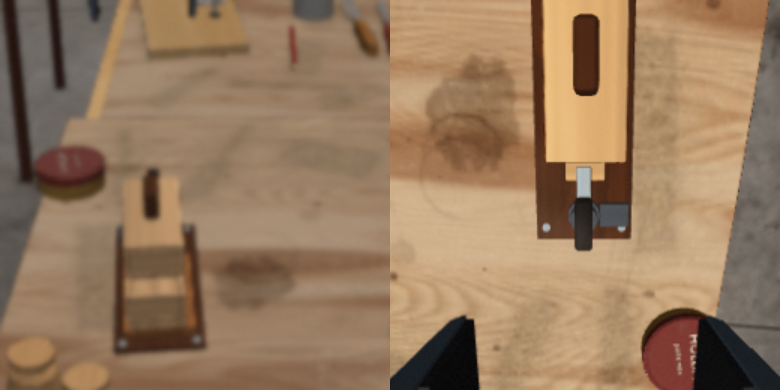

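The tower is level. The side crop on the left shows the cover on top at (153,210). The wrist crop on the right shows the cover bar at (585,55) and the shut steel finger over the tongue at (584,180). I'll hand the job in.

```bash
python3 -c "
from station import *;print(sign_off())"
```

```text
the job is handed in; nothing more can be done
None
```

The tower is built and handed in: the tongued tray is locked in the stand, both plain trays found on the bench are stacked in alternating steps, and the cover is on top; it measured level, and the tin and pencil were not touched.

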